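# Load the glaze scratch tester and hang its guard gate

### The arm

A 6-joint arm with a two-finger parallel gripper is mounted at the origin on the work surface. World frame = base frame: x ahead of the robot, y to its left, z up, the work surface at z = 0. Lengths are in m, angles in degrees, forces in N, time in s.
With the tool pointing down it reaches from about 0.35 to 0.875 m from the base axis. Payload 4.2 kg.
Tool frame: the origin (TCP) lies midway between the tips of the shut fingers; the grasp point (between the pads) lies 19 mm behind it; z points along the fingers, y is the line along which they close (so a half turn about z gives the same grasp; the last joint's range is limited). The gripper opens to 87 mm and grips with 3 to 60 N. Pads are 19 mm wide; open, the fingers measure 117 mm over their backs; the gripper's body (75 mm by 190 mm) begins 51 mm behind the grasp point.
Start: joints at [78.701, 22.042, 0.453, 0, -68.411, -14.817], TCP at [0.275, 0.561, 0.223] pointing down, gripper open.
Joint ranges: [-179.83, 179.83], [-69.29, 118.12], [-61.27, 80.66], [-181.25, 117.63], [-171.15, -9.14], [-177.46, 177.46]. Speed limits (degrees/s): [159.86, 159.86, 180, 180, 180, 180].

### API

Orientations are given as a 3x3 rotation matrix whose columns are the frame's x, y, z axes.
In Python, from station import r, cams gives the robot as it stands.
- The arm moves only by the tool play_rows, never from a script. Its argument "commands" is text: rows parted by semicolons, each of 6 numbers parted by spaces: the shift along the world's x, y, z normalised to -1 to 1, where 1 is 30 mm, then the turn, a rotation vector about the world's x, y, z normalised to -1 to 1, where 1 is 0.15 rad. A call has 1 to 20 rows; each row shifts and turns the commanded pose from where the row before left it; what a row does not reach is not made up. A row lasts 1/10 s, in which the tool goes at most 50 mm and 8.59 degrees, less where a joint would pass 70% of its speed; a pose out of reach is approached as far as the arm can. A call with a number of a shift or a turn outside -1 to 1 is refused whole. A call with a gripper value outside its range is refused whole. "grip" is the finger opening in mm, from 0 to 87, set as the call begins (left out, the last holds). The fingers move at their own pace and stop on an object; the grip force is fixed at half the most. Time passes only in rows, so rows that do not move let the fingers close. It gives the time, the measured TCP pose, the force, the opening and the grip force at its end, in the units of the state.
- r.sense(): the state, without advancing time (a new reading comes with each control period).
- cams.capture(name): name is "scene" or "top" or "wrist"; returns (picture, depth): 420x560x3 uint8, blue, green, red; 420x560 float32, m along the optical axis (not along the pixel's ray), 0 where there is no reading.
- cams.camera_info(name): a dict with "mtx" (3x3 intrinsics, pixels), "R" (3x3) and "t" (3): a world point X has camera coordinates R X + t. Camera axes: x right, y down, z forward; pixel columns grow to the right and rows downward; lengths in m; the calibration is good to about 2 mm. The wrist camera is an equidistant fisheye: a pixel r from the principal point sees the ray r / f radians off the axis. A picture is of the moment at which its call begins: read the wrist's pose just before it. camera_info takes no time and is no camera call; for the wrist camera it gives the pose at the moment of the call.
- r.finish_job(): hands the job in; it is judged then, once.
The state is a dict: "time_s": time; "joints": joint angles; "joint_velocities": joint speeds; "effort": joint torques, N m; "tcp_pos": TCP position; "ee_rot": TCP orientation; "wrist_force": force on the tool from outside, world axes, zero at the start; "moment": the same for the moment, N m; "gripper_width": opening from 0.0 (shut) to 1.0 (fully open); "gripper_force": force on a finger pad.
Only numpy, scipy, OpenCV 4.12 (cv2) and the standard library are available. Lean on these libraries where they do the work, as an engineer would, in place of code of your own. Each camera call takes 0.05 s, during which the arm holds its last target. There are 200 camera calls.

### The job

Take every tenmoku test tile out of the open drawer and stand each in a pocket of its own in the tester's sled, while the sled is still at its loading end; then slide the sled so its red dot sits right under the needle tip, and only then lift the guard gate out of its acrylic stand and lower it so both hinge sockets drop fully onto the two pintles, leaving the gate closed across the front of the tiles, parallel to the tester. Push the emptied drawer fully home and leave the other things on the cabinet and table where they are.

Things in the scene. Friction and masses are not known exactly. Their poses are not given: they have to be found in the camera images.
- cabinet: White melamine drawer unit, 220 (x) x 270 (y) x 90 mm high; origin at the centre of its underside, on the table; its own -x is its open front, where the drawer comes out.
- drawer (a joint): Opening of the drawer (m): 0 home, 0.17 fully out, along the cabinet's -x; friction 1.5 N. Front compartment 125 x 228 mm, floor 18 mm, walls 40 mm above the table. Drawer front: 270 mm wide, 6 to 46 mm high, outer face (126 mm + opening) from the cabinet's origin along -x; a dark wooden pull, 100 mm wide, 24 to 46 mm high, stands 25 mm out from its middle. Push to +x.
- tester: Scratch tester, fixed: grey base plate 195 x 320 mm, 12 mm thick; green needle column (98 mm high) on the far side. Origin on the table under the line of the pockets, midway along the base; own y runs along the sled's travel, own -x is its front, where the gate hangs.
- sled (a joint): Position of the sled in m, 0 (loading end) to 0.11, growing along the tester's own +y. It stays where left; friction about 2.5 N, and it must be moved by hand.
- sled_knob (a point): Centre of the black knob by which the sled is moved: upright cylinder 16 mm in diameter, 34 mm tall (17 mm above and below this point), at the sled's -y end; moves with the sled.
- mark (a point): Red dot, 7 mm across, on the white ledge of the sled, 32 mm above the table; moves with the sled.
- needle_tip (a point): Tip of the fixed brass needle, pointing down, 41 mm above the table (9 mm above the ledge).
- pintle_lower (a point): Foot of the lower pintle on top of its bracket, 26 mm above the table. Each pintle is an upright brass pin, 7 mm in diameter, 14 mm tall, tip tapered; both on one vertical line. Brackets are 7 mm thick, 18 mm wide, and come from a post 30 mm away on the tester's +y side; the other sides are open. The gate's lower socket must come in sideways under the upper bracket.
- pintle_upper (a point): Foot of the upper pintle, straight above the lower one, 82 mm above the table; the same pin and bracket.
- gate_mid (a point): Middle (half-way up) of the amber, steel-framed guard gate: own y -74 to +58 mm, 95 mm tall, 0.14 kg; own x is its thickness, sockets on its +y edge. Pinch the top rail (12 mm thick, 20 mm tall, centre 37.5 mm above here). Starts in a clear slotted stand (walls to 46 mm, gate foot 6 mm above the table). Closed: axes parallel to the tester's, leaf towards the tester's -y from the pintles.
- socket_lower (a point): Centre of the lower mouth of the gate's lower hinge socket: upright tube, bore 11 mm, 20 mm outside, 14 mm tall, open at both ends; 75 mm along own +y from gate_mid and 39.5 mm below it. Seated, it rests on the bracket and this point meets pintle_lower.
- socket_upper (a point): The same point of the upper socket, 56 mm above the lower one. Seated, it meets pintle_upper.
- pocket1 (a point): Centre of the floor of one of the sled's three square pockets (about 50 x 51 mm inside, walls 12 mm high above this floor, 19 mm above the table); pockets follow one another along the tester's y every 55 mm and move with the sled; axes as the tester's.
- pocket2 (a point): Centre of the floor of one of the sled's three square pockets (about 50 x 51 mm inside, walls 12 mm high above this floor, 19 mm above the table); pockets follow one another along the tester's y every 55 mm and move with the sled; axes as the tester's.
- pocket3 (a point): Centre of the floor of one of the sled's three square pockets (about 50 x 51 mm inside, walls 12 mm high above this floor, 19 mm above the table); pockets follow one another along the tester's y every 55 mm and move with the sled; axes as the tester's.
- tile_a_mid (a point): Middle of a dark brown-black tenmoku test tile shaped like an upside-down T: square foot 44 x 44 x 8 mm, upright fin 7 mm thick (own x), 44 mm wide (own y), reaching 54 mm above its underside; this point is half-way up, 27 mm. About 0.07 kg. Pinch it by the fin from above. Absent in some runs.
- tile_b_mid (a point): Middle of a dark brown-black tenmoku test tile shaped like an upside-down T: square foot 44 x 44 x 8 mm, upright fin 7 mm thick (own x), 44 mm wide (own y), reaching 54 mm above its underside; this point is half-way up, 27 mm. About 0.07 kg. Pinch it by the fin from above. Absent in some runs.
- tile_c_mid (a point): Middle of a dark brown-black tenmoku test tile shaped like an upside-down T: square foot 44 x 44 x 8 mm, upright fin 7 mm thick (own x), 44 mm wide (own y), reaching 54 mm above its underside; this point is half-way up, 27 mm. About 0.07 kg. Pinch it by the fin from above. Absent in some runs.
- spatula: Bystander: stainless spatula lying on the cabinet; origin at its underside. Leave alone.
- cone_holder: Bystander: small terracotta block 30 x 80 x 18 mm with three white cones, on the cabinet; origin at its underside. Leave alone.
- glaze_jar: Bystander: amber jar, 44 mm across, 50 mm tall, on the cabinet; origin at its underside. Leave alone.
- mug: Bystander: blue mug, 70 mm across and tall; origin at its underside. Leave alone.
- bowl: Bystander: terracotta bowl, 80 mm across, 45 mm tall; origin at its underside. Leave alone.
- tin: Bystander: blue tin, 56 mm across, 70 mm tall; origin at its underside. Leave alone.
Mind the look-alikes: they are no part of the job. What is shaped like the part that bears gate_mid but purple or turquoise is not meant. What is shaped like the part that bears tile_a_mid but turquoise is not meant.

How it is judged (in metres and radians):
On the way, in this order (a step that is already met when the one before it is completed fails the run):
1. every test tile stands in a pocket of the sled, with the sled still at the loading end (red dot more than 15 mm from the needle) (angle between each of tile_a_mid, tile_b_mid, tile_c_mid's own z axis and vertical below 0.12 rad and ((horizontal distance between tile_a_mid and pocket1 below 0.008 m and distance between tile_a_mid and pocket1 below 0.0315 m) or (horizontal distance between tile_a_mid and pocket2 below 0.008 m and distance between tile_a_mid and pocket2 below 0.0315 m) or (horizontal distance between tile_a_mid and pocket3 below 0.008 m and distance between tile_a_mid and pocket3 below 0.0315 m)) and ((horizontal distance between tile_b_mid and pocket1 below 0.008 m and distance between tile_b_mid and pocket1 below 0.0315 m) or (horizontal distance between tile_b_mid and pocket2 below 0.008 m and distance between tile_b_mid and pocket2 below 0.0315 m) or (horizontal distance between tile_b_mid and pocket3 below 0.008 m and distance between tile_b_mid and pocket3 below 0.0315 m)) and ((horizontal distance between tile_c_mid and pocket1 below 0.008 m and distance between tile_c_mid and pocket1 below 0.0315 m) or (horizontal distance between tile_c_mid and pocket2 below 0.008 m and distance between tile_c_mid and pocket2 below 0.0315 m) or (horizontal distance between tile_c_mid and pocket3 below 0.008 m and distance between tile_c_mid and pocket3 below 0.0315 m)) and horizontal distance between mark and needle_tip above 0.015 m), for 0.2 s.
2. the red dot of the sled sits under the needle tip (horizontal distance between mark and needle_tip below 0.004 m), for 0.3 s.
3. the gate hangs on both pintles (distance between socket_lower and pintle_lower below 0.005 m and distance between socket_upper and pintle_upper below 0.006 m), for 0.3 s.
At the end, for the whole second after the job is handed in: Each tile present is upright on the floor of its own pocket (within 8 mm of centre); the dot is within 4 mm of straight under the needle; both sockets fully down on the pintles (within 5 and 6 mm), gate closed across the front within 0.2 rad; drawer within 6 mm of home (all of step 3 and angle between each of tile_a_mid, tile_b_mid, tile_c_mid's own z axis and vertical below 0.12 rad and ((horizontal distance between tile_a_mid and pocket1 below 0.008 m and distance between tile_a_mid and pocket1 below 0.0315 m) or (horizontal distance between tile_a_mid and pocket2 below 0.008 m and distance between tile_a_mid and pocket2 below 0.0315 m) or (horizontal distance between tile_a_mid and pocket3 below 0.008 m and distance between tile_a_mid and pocket3 below 0.0315 m)) and ((horizontal distance between tile_b_mid and pocket1 below 0.008 m and distance between tile_b_mid and pocket1 below 0.0315 m) or (horizontal distance between tile_b_mid and pocket2 below 0.008 m and distance between tile_b_mid and pocket2 below 0.0315 m) or (horizontal distance between tile_b_mid and pocket3 below 0.008 m and distance between tile_b_mid and pocket3 below 0.0315 m)) and ((horizontal distance between tile_c_mid and pocket1 below 0.008 m and distance between tile_c_mid and pocket1 below 0.0315 m) or (horizontal distance between tile_c_mid and pocket2 below 0.008 m and distance between tile_c_mid and pocket2 below 0.0315 m) or (horizontal distance between tile_c_mid and pocket3 below 0.008 m and distance between tile_c_mid and pocket3 below 0.0315 m)) and horizontal distance between mark and needle_tip below 0.004 m and angle between the x axis of gate_mid and the x axis of tester, either way round below 0.2 rad and y of gate_mid in the frame of tester below 0.06 m and value of joint drawer below 0.006 m); the robot touches nothing.
It fails at once if the spatula, cone holder, jar, mug, bowl or tin is moved by more than 40 mm (distance of any of spatula, cone_holder, glaze_jar, mug, bowl, tin from where it was at the start of the episode above 0.04 m).
Of tile_a, tile_b, tile_c only 2 to 3 are there at a start; the rules pass over those that are not, and their reading is None.
At some moment in a run one of tile_a, tile_b, tile_c may be knocked a few centimetres aside while the robot is not near it.
It also fails if it takes over 210 s, if anything falls off the work surface, if the arm or the gripper's body presses on something with over 40 N, if the wrist force passes 120 N, or if a joint passes its speed limit or range.

## Working session

There is one attempt and no reset: what is moved stays moved. The work goes in short steps, Python scripts to look and compute and a tool call to move; the robot and the scene stay as the last step left them, time stands still between calls to the robot, and variables do not carry over. Pictures are saved under pics/ and viewed, at most 14 in all, crops included, and the job is handed in when it is done.

Besides the shell and the picture viewer there is one more tool, called as name(argument=value, ...), one argument or row to a line, values as JSON. play_rows: Moves the arm, as the interface text tells. Scaled input: -1 to 1 covers 30 mm each way for a shift and 0.15 rad each way for a turn. Its arguments: {"type":"object","properties":{"commands":{"type":"string"},"grip":{"type":"number"}},"required":["commands"]}

```bash
ls; mkdir -p pics; cat > h.py <<'E'
import numpy as np, cv2
from station import r, cams
def cap(n):
    i=cams.camera_info(n); p,d=cams.capture(n); return p,d,i
def pts(d,i):
    K=i["mtx"];v,u=np.mgrid[:d.shape[0],:d.shape[1]]
    c=np.dstack([(u-K[0][2])/K[0][0]*d,(v-K[1][2])/K[1][1]*d,d])
    return (c-np.array(i["t"]))@np.array(i["R"])
E
python3 - <<'E'
from h import *
for n in("scene","top"):
    p,d,i=cap(n); cv2.imwrite(f"pics/{n}0.png",p); np.savez(f"{n}0.npz",p=p,d=d,R=i["R"],t=i["t"],mtx=i["mtx"])
    print(n,i["mtx"],-np.array(i["R"]).T@i["t"])
print(r.sense()["ee_rot"],r.sense()["time_s"])
E
```

```text
pics
scene [[443.45209813   0.         277.32572772]
 [  0.         443.45209813 200.18127658]
 [  0.           0.           1.        ]] [1.11035251 0.34583489 0.91108271]
top [[465.38441374   0.         281.91683923]
 [  0.         465.38441374 206.5958787 ]
 [  0.           0.           1.        ]] [0.35151327 0.05011778 1.19746637]
[[ 8.97840460e-01 -4.40320290e-01 -7.41927871e-04]
 [-4.40320894e-01 -8.97838624e-01 -1.82084753e-03]
 [ 1.35624613e-04  1.96151693e-03 -9.99998067e-01]] 0.1
```

View pics/scene0.png

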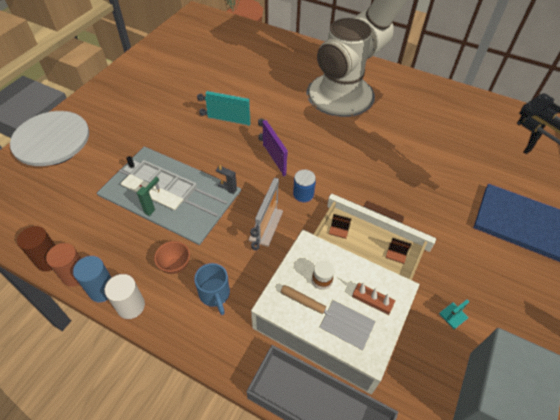

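View pics/top0.png

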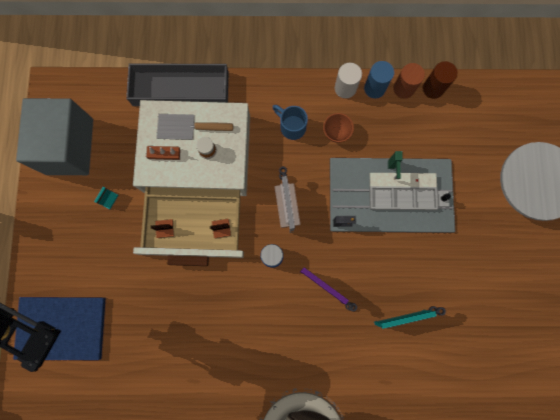

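Tiles: dark at top px (163,228) and (221,228) in the drawer; look-alike: turquoise at (106,198). Gates: amber in the clear stand at (287,203); look-alikes: purple (328,288), turquoise (408,319). Next, one close crop to check this choice.

```bash
python3 - <<'E'
from h import *
z=np.load("top0.npz");p=z["p"]
a=cv2.resize(p[185:265,135:305],None,fx=4.5,fy=3.6,interpolation=cv2.INTER_CUBIC)
b=cv2.resize(p[145:240,325:460],None,fx=3.2,fy=3.2,interpolation=cv2.INTER_CUBIC)
o=np.zeros((600,800,3),np.uint8);o[:288,:765]=a;o[290:290+b.shape[0],:b.shape[1]]=b
cv2.imwrite("pics/crop1.png",o)
X=pts(z["d"],{"R":z["R"],"t":z["t"],"mtx":z["mtx"]})
for n,(u,v) in dict(tileL=(161,227),tileR=(220,227),gatebot=(291,226),gatetop=(285,180),sock=(283,172),mark=(418,181),needle=(400,178),p1=(382,198),p2=(405,198),p3=(428,198),knob=(446,198),post=(345,221),pull=(188,261),tin=(272,256)).items(): print(n,X[v,u].round(3))
# base plate corners by colour/height
E
```

```text
tileL [0.493 0.346 0.067]
tileR [0.495 0.202 0.065]
gatebot [0.494 0.029 0.099]
gatetop [0.605 0.044 0.101]
sock [0.63  0.049 0.081]
mark [ 0.621 -0.299  0.029]
needle [ 0.628 -0.252  0.031]
p1 [ 0.578 -0.208  0.017]
p2 [ 0.579 -0.267  0.016]
p3 [ 0.579 -0.326  0.016]
knob [ 0.571 -0.358  0.06 ]
post [ 0.508 -0.102  0.084]
pull [0.412 0.281 0.045]
tin [0.424 0.074 0.07 ]
```

View pics/crop1.png

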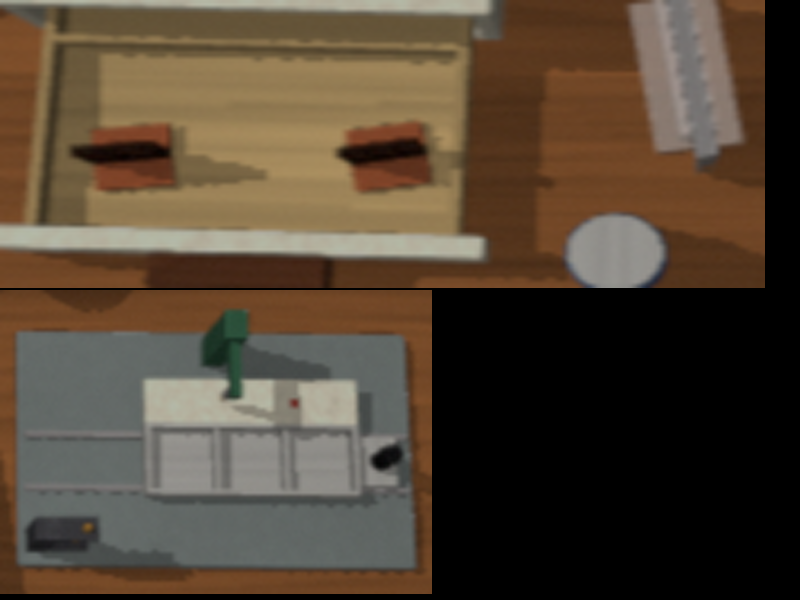

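Two tenmoku tiles in the drawer (crop px 122,152 and 382,150), amber gate in the stand, sockets at its far end. Red dot at crop (294,403), needle tip near (232,395), pintle at (88,527). Moving above the drawer.

play_rows(
  commands="0.73 -0.95 0.1 0 0 -0.75;0.73 -0.95 0.1 0 0 -0.75;0.73 -0.95 0.1 0 0 -0.75;0.73 -0.95 0.1 0 0 -0.75;0.73 -0.95 0.1 0 0 -0.75;0.73 -0.95 0.1 0 0 -0.75;0.73 -0.95 0.1 0 0 -0.75;0.73 -0.95 0.1 0 0 -0.75;0.73 -0.95 0.1 0 0 -0.75;0.73 -0.95 0.1 0 0 -0.70;0 0 0 0 0 0;0 0 0 0 0 0",
  grip=36,
)

```text
time_s: 1.3
tcp_pos: [0.4942, 0.2755, 0.252]
ee_rot: [[-0.004, -1.0, -0.001], [-1.0, 0.004, -0.0], [0.0, 0.001, -1.0]]
wrist_force: [-0.7, 0.4, -0.3]
gripper_width: 0.413
gripper_force: 0.0
```

```bash
cat >> h.py <<'E'
def wray(i,u,v):
    K=np.array(i["mtx"]);x=(np.asarray(u,float)-K[0,2]);y=(np.asarray(v,float)-K[1,2]);rr=np.hypot(x,y)+1e-9;th=rr/K[0,0]
    c=np.stack([np.sin(th)*x/rr,np.sin(th)*y/rr,np.cos(th)],-1)
    return c@np.array(i["R"]), -np.array(i["R"]).T@np.array(i["t"])
def wplane(i,u,v,z):
    d,c=wray(i,u,v); return c+d*((z-c[2])/d[...,2])[...,None]
def wpts(d,i):
    v,u=np.mgrid[:d.shape[0],:d.shape[1]];K=np.array(i["mtx"])
    x=u-K[0,2];y=v-K[1,2];rr=np.hypot(x,y)+1e-9;th=rr/K[0,0]
    s=d*np.tan(th)
    c=np.dstack([s*x/rr,s*y/rr,d]); return (c-np.array(i["t"]))@np.array(i["R"])
def st():
    s=r.sense();R=np.array(s["ee_rot"]);print("t",s["time_s"],"tcp",np.round(s["tcp_pos"],4),"yaw_y",np.degrees(np.arctan2(R[1,1],R[0,1])).round(2),"F",np.round(s["wrist_force"],1),"w",np.round(s["gripper_width"]*87,1));return s
def rect(m):
    r_=cv2.minAreaRect(m.astype(np.float32)*1000); b=cv2.boxPoints(r_)/1000; return np.array(r_[0])/1000,np.array(r_[1]),r_[2]
E
python3 - <<'E'
from h import *
st()
p,d,i=cap("wrist");cv2.imwrite("pics/w1.png",p);np.savez("w1.npz",p=p,d=d,**{k:i[k] for k in("R","t","mtx")})
print(i["mtx"],-np.array(i["R"]).T@i["t"])
X=wpts(d,i)
m=(X[...,2]>.055)&(X[...,2]<.078)&(d>0)&(X[...,0]>.43)&(X[...,0]<.56)&(X[...,1]>.1)&(X[...,1]<.42)
n,l,s,c=cv2.connectedComponentsWithStats(m.astype(np.uint8))
for k in range(1,n):
    if s[k,4]>20: print(s[k],X[l==k].mean(0).round(4),rect(X[l==k][:,:2]))
E
```

```text
t 1.3 tcp [0.4942 0.2755 0.252 ] yaw_y 179.8 F [-0.7  0.4 -0.3] w 35.9
[[325.1922621    0.         282.17292254]
 [  0.         325.1922621  210.91856753]
 [  0.           0.           1.        ]] [0.4934487  0.20130976 0.41438538]
[329  30  14   7  55] [0.435  0.1014 0.0613] (array([0.43618915, 0.10185757]), array([ 3.57215023, 12.29748821]), 89.5781478881836)
[270 105  15  42 308] [0.499  0.2056 0.0717] (array([0.49911749, 0.20563031]), array([ 7.81643391, 43.92305374]), 10.094590187072754)
[274 232  11  41 271] [0.4975 0.3473 0.0706] (array([0.49744034, 0.34970535]), array([ 7.64636517, 44.71179962]), 6.6632561683654785)
```

View pics/w1.png

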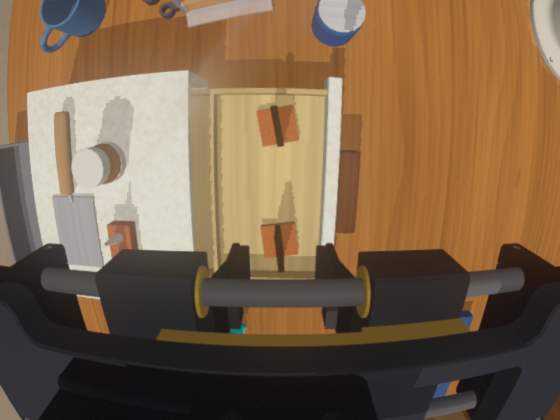

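Wrist view shows both tiles clearly (R at px 278,126; L at px 280,245), with depth giving centres and yaw. Grasping tile R.

play_rows(
  commands="0.08 -0.78 0 0 0 0.39;0.08 -0.78 0 0 0 0.39;0 -0.77 0 0 0 0.39;0 0 -0.98 0 0 0;0 0 -0.98 0 0 0;0 0 -0.98 0 0 0;0 0 -0.98 0 0 0;0 0 -0.98 0 0 0;0 0 -0.98 0 0 0;0 0 -0.6 0 0 0;0 0 -0.4 0 0 0;0 0 0 0 0 0;0 0 0 0 0 0",
  grip=36,
)

```text
time_s: 2.65
tcp_pos: [0.4992, 0.2071, 0.0467]
ee_rot: [[0.173, -0.985, 0.001], [-0.985, -0.173, 0.0], [-0.0, -0.001, -1.0]]
wrist_force: [-0.3, -0.3, 1.1]
gripper_width: 0.416
gripper_force: 0.0
```

play_rows(
  commands="0 0 0 0 0 0;0 0 0 0 0 0;0 0 0 0 0 0;0 0 0 0 0 0;0 0 0 0 0 0;0 0 0 0 0 0;0 0 0.3 0 0 0;0 0 0.9 0 0 0;0 0 0.9 0 0 0;0 0 0.9 0 0 0;0 0 0 0 0 0",
  grip=0,
)

```text
time_s: 3.75
tcp_pos: [0.5012, 0.2077, 0.1407]
ee_rot: [[0.173, -0.985, 0.008], [-0.985, -0.173, 0.005], [-0.003, -0.008, -1.0]]
wrist_force: [-0.3, 0.2, -1.7]
gripper_width: 0.076
gripper_force: 30.0
```

```bash
python3 - <<'E'
from h import *
z=np.load("top0.npz");d=z["d"];p=z["p"];X=pts(d,z);hsv=cv2.cvtColor(p,cv2.COLOR_BGR2HSV)
w=(X[...,1]<-.05)&(X[...,1]>-.45)&(X[...,0]>.4)&(X[...,0]<.75)&(d>0)
def big(m):
    n,l,s,c=cv2.connectedComponentsWithStats(m.astype(np.uint8));k=1+s[1:,4].argmax();return l==k
m=big(w&(X[...,2]>.006)&(hsv[...,1]<80)&(X[...,2]<.12)); print("base",rect(X[m][:,:2]))
m=big(w&(X[...,2]>.0245)&(X[...,2]<.037)&(hsv[...,1]<90)); print("sled walls",rect(X[m][:,:2]),X[m].mean(0))
m=w&(hsv[...,1]>140)&((hsv[...,0]<6)|(hsv[...,0]>174))&(X[...,2]>.02);print("red",m.sum(),X[m].mean(0), np.argwhere(m).mean(0))
E
```

```text
base (array([ 0.59017371, -0.23305229]), array([319.5737915 , 194.98168945]), 89.61570739746094)
sled walls (array([ 0.59543695, -0.26054477]), array([ 94.7539444 , 175.90759277]), 0.3148592412471771) [ 0.61012714 -0.25946909  0.02951901]
red 1 [ 0.62366675 -0.29642421  0.02893832] [180. 417.]
```

play_rows(
  commands="0 0 1 0 0 0;0 0 1 0 0 0;0 0 1 0 0 0;0.17 -0.88 0.1 0 0 -0.08;0.17 -0.88 0.1 0 0 -0.08;0.17 -0.88 0.1 0 0 -0.08;0.17 -0.88 0.1 0 0 -0.08;0.17 -0.88 0.1 0 0 -0.08;0.17 -0.88 0.1 0 0 -0.08;0.17 -0.88 0 0 0 -0.08;0.17 -0.88 0 0 0 -0.08;0.17 -0.88 0 0 0 -0.08;0.17 -0.88 0 0 0 -0.08;0.17 -0.88 0 0 0 -0.08;0.17 -0.88 0 0 0 -0.08;0.17 -0.88 0 0 0 -0.08;0.17 -0.88 0 0 0 -0.08;0.17 -0.88 0 0 0 -0.08;0 0 0 0 0 0;0 0 0 0 0 0",
)

```text
time_s: 5.75
tcp_pos: [0.5747, -0.1899, 0.243]
ee_rot: [[-0.008, -1.0, -0.002], [-1.0, 0.008, 0.001], [-0.001, 0.002, -1.0]]
wrist_force: [-0.4, 0.5, -0.6]
gripper_width: 0.078
gripper_force: 30.0
```

```bash
python3 - <<'E'
from h import *
s=st(); print(np.array(s["ee_rot"]).round(4))
p,d,i=cap("wrist");cv2.imwrite("pics/w2.png",p);np.savez("w2.npz",p=p,d=d,**{k:i[k] for k in("R","t","mtx")})
E
```

```text
t 5.75 tcp [ 0.5747 -0.1899  0.243 ] yaw_y 179.52 F [-0.4  0.5 -0.6] w 6.8
[[-8.3e-03 -1.0e+00 -2.2e-03]
 [-1.0e+00  8.3e-03  8.0e-04]
 [-8.0e-04  2.2e-03 -1.0e+00]]
```

View pics/w2.png

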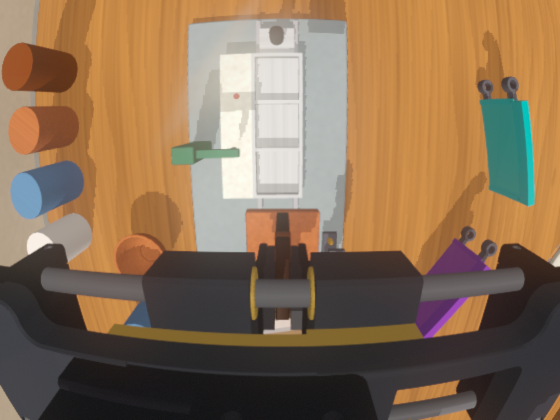

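Pockets at px (278,75), (278,119), (277,170); red dot (236,96); needle tip by (238,153); held tile foot at (283,230).

```bash
python3 - <<'E'
from h import *
z=np.load("w2.npz");d=z["d"];p=z["p"];X=wpts(d,z);hsv=cv2.cvtColor(p,cv2.COLOR_BGR2HSV)
m=((X[...,2]>.013)&(X[...,2]<.024)&(d>0));m[:, :250]=0;m[:,304:]=0;m[200:]=0;m[:50]=0
n,l,s,c=cv2.connectedComponentsWithStats(m.astype(np.uint8))
for k in range(1,n):
    if s[k,4]>150: print("floor",s[k],X[l==k].mean(0).round(4),rect(X[l==k][:,:2]))
m=(hsv[...,1]>110)&((hsv[...,0]<8)|(hsv[...,0]>172));m[:,:225]=0;m[:,250:]=0;m[:85]=0;m[110:]=0
v,u=np.argwhere(m).mean(0);print("dot",m.sum(),u,v,wplane(z,u,v,.032))
# knob
m=(hsv[...,2]<90);m[:20]=0;m[45:]=0;m[:,265:]&=True;m[:,:262]=0;m[:,292:]=0
print("knob",m.sum(),X[m&(X[...,2]>.04)].mean(0) if (m&(X[...,2]>.04)).any() else 0, X[25:45,268:288,2].max())
# held tile foot + fin
m=(d>0)&(d<.28)&(X[...,2]>.15)&(hsv[...,1]>100)
m[:200]=0;m[250:]=0;m[:,:240]=0;m[:,330:]=0
print("foot",m.sum(),X[m].min(0),X[m].max(0),X[m].mean(0))
c=p[130:250,160:350];cv2.imwrite("pics/c2.png",cv2.resize(c,None,fx=4.2,fy=4.2,interpolation=cv2.INTER_CUBIC))
for q in [(240,153),(239,152),(238,153),(237,153),(200,153)]: print(q,X[q[1],q[0]].round(4))
E
```

```text
floor [ 255   57   44   43 1862] [ 0.5795 -0.3158  0.0193] (array([ 0.57956549, -0.31577905]), array([50.64637756, 50.40948486]), 89.34669494628906)
floor [ 255  104   44   43 1835] [ 0.58   -0.2598  0.0192] (array([ 0.58014386, -0.25962869]), array([50.24718094, 50.39031982]), 89.37788391113281)
floor [ 256  151   43   42 1773] [ 0.5798 -0.2039  0.0191] (array([ 0.57981592, -0.20378058]), array([50.09513474, 50.5009346 ]), 89.49776458740234)
dot 0 nan nan [nan nan nan]
knob 0 0 0.4052607884404026
foot 2365 [ 0.55243357 -0.21313239  0.21928262] [ 0.5957732  -0.18800669  0.26951917] [ 0.5741637  -0.20287361  0.22572468]
(240, 153) [ 0.6224 -0.2281  0.0309]
(239, 152) [ 0.6235 -0.2294  0.0315]
(238, 153) [ 0.6172 -0.2336  0.087 ]
(237, 153) [ 0.6176 -0.234   0.0909]
(200, 153) [ 0.6547 -0.2352  0.0909]<stdin>:8: RuntimeWarning: Mean of empty slice.
  ret = um.true_divide(
```

View pics/c2.png

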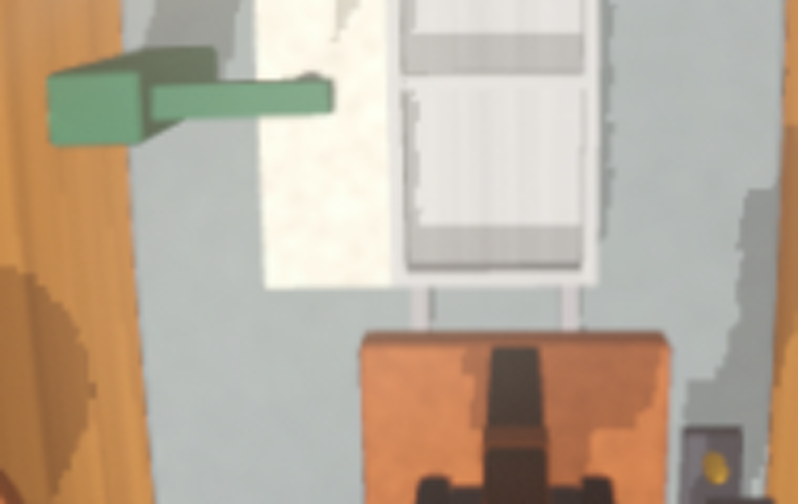

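play_rows(
  commands="0.04 -0.83 0 0 0 0;0.04 -0.83 0 0 0 0;0.04 -0.83 0 0 0 0;0.04 -0.83 0 0 0 0;0.04 -0.82 0 0 0 0;0 0 -0.9 0 0 0;0 0 -0.9 0 0 0;0 0 -0.9 0 0 0;0 0 -0.9 0 0 0;0 0 -0.9 0 0 0;0 0 -0.6 0 0 0;0 0 0 0 0 0;0 0 0 0 0 0",
)

```text
time_s: 7.1
tcp_pos: [0.5819, -0.3133, 0.0916]
ee_rot: [[-0.005, -1.0, 0.0], [-1.0, 0.005, -0.0], [0.0, -0.0, -1.0]]
wrist_force: [-0.4, -0.1, -0.4]
gripper_width: 0.074
gripper_force: 30.0
```

```bash
python3 - <<'E'
from h import *
st()
p,d,i=cap("wrist");X=wpts(d,i);p2,d2,i2=cap("top")
cv2.imwrite("pics/w3.png",np.hstack([cv2.resize(p[:300],(480,257)),cv2.resize(p2[160:220,365:460],(300,190))][:1]))
np.savez("w3.npz",p=p,d=d,**{k:i[k] for k in("R","t","mtx")})
E
```

```text
t 7.1 tcp [ 0.5819 -0.3133  0.0916] yaw_y 179.69 F [-0.4 -0.1 -0.4] w 6.4
```

View pics/w3.png

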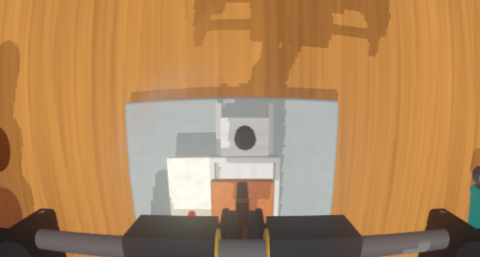

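Tile foot (px ~243,195) sits just over the end pocket, knob at (245,137). Checking the offset numerically.

```bash
python3 - <<'E'
from h import *
z=np.load("w3.npz");d=z["d"];X=wpts(d,z);hsv=cv2.cvtColor(z["p"],cv2.COLOR_BGR2HSV)
m=(X[...,2]>.06)&(X[...,2]<.08)&(hsv[...,1]>100)&(d>0);m[250:]=0;m[:200]=0
f=X[m];print("foot",m.sum(),f.min(0),f.max(0))
m=(X[...,2]>.014)&(X[...,2]<.024)&(d>0)&(X[...,0]>.545)&(X[...,0]<.612)&(X[...,1]<-.325)&(X[...,1]>-.3435)
f=X[m];print("floor",m.sum(),f.min(0),f.max(0))
m=(X[...,2]>.04)&(X[...,1]<-.345)&(d>0)&(hsv[...,2]<60);f=X[m];print("knob",f.min(0),f.max(0),f.mean(0))
E
```

```text
foot 2097 [ 0.55965432 -0.3361791   0.06799266] [ 0.60294755 -0.31143569  0.07834127]
floor 1157 [ 0.55381355 -0.33835151  0.01666421] [ 0.60418234 -0.32500534  0.02366348]
knob [ 0.49316735 -0.3514518   0.16945371] [ 0.6722691  -0.34500969  0.20562956] [ 0.58824747 -0.34858513  0.19040517]
```

play_rows(
  commands="-0.07 -0.03 -0.6 0 0 0;0 0 -0.4 0 0 0;0 0 -0.3 0 0 0;0 0 -0.15 0 0 0;0 0 0 0 0 0;0 0 0 0 0 0",
)

```text
time_s: 7.8
tcp_pos: [0.5797, -0.3149, 0.048]
ee_rot: [[-0.007, -1.0, 0.001], [-1.0, 0.007, -0.0], [0.0, -0.001, -1.0]]
wrist_force: [-0.0, 0.5, -0.6]
gripper_width: 0.079
gripper_force: 30.0
```

Release and go back for the other tile.

play_rows(
  commands="0 0 0 0 0 0;0 0 0 0 0 0;0 0 0 0 0 0;0 0 0.5 0 0 0;0 0 1 0 0 0;0 0 1 0 0 0;0 0 1 0 0 0;0 0 1 0 0 0;0 0 1 0 0 0;0 0 1 0 0 0;0 0 0 0 0 0",
  grip=36,
)

```text
time_s: 8.9
tcp_pos: [0.5814, -0.3161, 0.2501]
ee_rot: [[-0.006, -1.0, 0.011], [-1.0, 0.006, -0.005], [0.005, -0.011, -1.0]]
wrist_force: [0.1, -0.1, 0.3]
gripper_width: 0.415
gripper_force: 0.0
```

play_rows(
  commands="-0.14 0.98 0 0 0 0;-0.14 0.98 0 0 0 0;-0.14 0.98 0 0 0 0;-0.14 0.98 0 0 0 0;-0.14 0.98 0 0 0 0;-0.14 0.98 0 0 0 0;-0.14 0.98 0 0 0 0;-0.14 0.98 0 0 0 0;-0.14 0.98 0 0 0 0;-0.14 0.98 0 0 0 0;-0.14 0.98 0 0 0 0;-0.14 0.98 0 0 0 0;-0.14 0.98 0 0 0 0;-0.14 0.98 0 0 0 0;-0.14 0.98 0 0 0 0;-0.14 0.98 0 0 0 0;-0.14 0.98 0 0 0 0;-0.14 0.98 0 0 0 0;-0.14 0.98 0 0 0 0;-0.14 0.98 0 0 0 0",
)

```text
time_s: 10.9
tcp_pos: [0.4948, 0.2742, 0.2432]
ee_rot: [[-0.007, -1.0, 0.0], [-1.0, 0.007, 0.0], [-0.0, -0.0, -1.0]]
wrist_force: [1.4, -0.5, 0.3]
gripper_width: 0.417
gripper_force: 0.0
```

```bash
cat > t.py <<'E'
from h import *
st()
p,d,i=cap("wrist");X=wpts(d,i);np.savez("w4.npz",p=p,d=d,**{k:i[k] for k in("R","t","mtx")})
m=(X[...,2]>.055)&(X[...,2]<.08)&(d>0)&(X[...,0]>.42)&(X[...,0]<.56)&(X[...,1]>.1)&(X[...,1]<.42)
n,l,s,c=cv2.connectedComponentsWithStats(m.astype(np.uint8))
for k in range(1,n):
    if s[k,4]>60: print(s[k],X[l==k].mean(0).round(4),rect(X[l==k][:,:2]))
p,d,i=cap("top");np.savez("t4.npz",p=p,d=d,**{k:i[k] for k in("R","t","mtx")});X=pts(d,i)
m=(X[...,2]>.05)&(X[...,2]<.085)&(d>0)&(X[...,0]>.54)&(X[...,0]<.61)&(X[...,1]<-.17)&(X[...,1]>-.345)
print("placed tile",m.sum(),X[m].mean(0),rect(X[m][:,:2]))
E
python3 t.py
```

```text
t 10.9 tcp [0.4948 0.2742 0.2432] yaw_y 179.61 F [ 1.4 -0.5  0.3] w 36.3
[330  28  21   8 107] [0.4311 0.1015 0.062 ] (array([0.43179425, 0.1019043 ]), array([ 3.54836488, 21.74411392]), 89.14386749267578)
[275 235  11  42 287] [0.4975 0.3473 0.0704] (array([0.4974866 , 0.35003491]), array([ 7.70566416, 45.2574234 ]), 6.4669342041015625)
placed tile 85 [ 0.5764766  -0.31130106  0.06589815] (array([ 0.57770734, -0.31323346]), array([42.92725754,  8.49357319]), 89.58232879638672)
```

play_rows(
  commands="0.03 0.84 0 0 0 0.27;0.03 0.84 0 0 0 0.27;0.03 0.84 0 0 0 0.27;0 0 -0.98 0 0 0;0 0 -0.98 0 0 0;0 0 -0.98 0 0 0;0 0 -0.98 0 0 0;0 0 -0.98 0 0 0;0 0 -0.8 0 0 0;0 0 -0.6 0 0 0;0 0 -0.3 0 0 0;0 0 0 0 0 0;0 0 0 0 0 0",
  grip=36,
)

```text
time_s: 12.3
tcp_pos: [0.4986, 0.349, 0.0456]
ee_rot: [[0.114, -0.993, 0.001], [-0.993, -0.114, 0.001], [-0.001, -0.001, -1.0]]
wrist_force: [0.2, 0.6, -0.6]
gripper_width: 0.417
gripper_force: 0.0
```

play_rows(
  commands="0 0 0 0 0 0;0 0 0 0 0 0;0 0 0 0 0 0;0 0 0 0 0 0;0 0 0 0 0 0;0 0 0 0 0 0;0 0 0.3 0 0 0;0 0 0.9 0 0 0;0 0 0.9 0 0 0;0 0 0.9 0 0 0;0 0 1 0 0 0;0 0 1 0 0 0;0 0 1 0 0 0;0 0 0 0 0 0",
  grip=0,
)

```text
time_s: 13.7
tcp_pos: [0.5, 0.3503, 0.2307]
ee_rot: [[0.115, -0.993, 0.008], [-0.993, -0.115, 0.007], [-0.006, -0.009, -1.0]]
wrist_force: [-0.9, 0.1, 0.2]
gripper_width: 0.08
gripper_force: 30.0
```

play_rows(
  commands="0.13 -1 0.03 0 0 -0.04;0.13 -1 0.03 0 0 -0.04;0.13 -1 0.03 0 0 -0.04;0.13 -1 0.03 0 0 -0.04;0.13 -1 0.03 0 0 -0.04;0.13 -1 0.03 0 0 -0.04;0.13 -1 0.03 0 0 -0.04;0.13 -1 0.03 0 0 -0.04;0.13 -1 0 0 0 -0.04;0.13 -1 0 0 0 -0.04;0.13 -1 0 0 0 -0.04;0.13 -1 0 0 0 -0.04;0.13 -1 0 0 0 -0.04;0.13 -1 0 0 0 -0.04;0.13 -1 0 0 0 -0.04;0.13 -1 0 0 0 -0.04;0.13 -1 0 0 0 -0.04;0.13 -1 0 0 0 -0.04;0.13 -1 0 0 0 -0.04;0.13 -1 0 0 0 -0.04",
)

```text
time_s: 15.7
tcp_pos: [0.5756, -0.2523, 0.2314]
ee_rot: [[-0.006, -1.0, -0.001], [-1.0, 0.006, 0.001], [-0.001, 0.001, -1.0]]
wrist_force: [-0.3, 0.8, -1.0]
gripper_width: 0.078
gripper_force: 30.0
```

play_rows(
  commands="0 -0.3 0 0 0 0;0 0 -0.9 0 0 0;0 0 -0.9 0 0 0;0 0 -0.9 0 0 0;0 0 -0.9 0 0 0;0 0 -0.9 0 0 0;0 0 0 0 0 0;0 0 0 0 0 0",
)

```text
time_s: 16.5
tcp_pos: [0.576, -0.26, 0.0971]
ee_rot: [[-0.005, -1.0, -0.001], [-1.0, 0.005, -0.0], [0.0, 0.001, -1.0]]
wrist_force: [0.3, 0.1, 0.9]
gripper_width: 0.083
gripper_force: 30.0
```

```bash
python3 - <<'E'
from h import *
st()
p,d,i=cap("wrist");X=wpts(d,i);hsv=cv2.cvtColor(p,cv2.COLOR_BGR2HSV);np.savez("w5.npz",p=p,d=d,**{k:i[k] for k in("R","t","mtx")})
m=(X[...,2]>.06)&(X[...,2]<.09)&(hsv[...,1]>100)&(d>0);m[250:]=0;m[190:];m[:,:200]=0;m[:,340:]=0
n,l,s,c=cv2.connectedComponentsWithStats(m.astype(np.uint8))
for k in range(1,n):
    if s[k,4]>200: f=X[l==k];print("comp",s[k],f.min(0),f.max(0))
m=(X[...,2]>.014)&(X[...,2]<.024)&(d>0)&(X[...,0]>.545)&(X[...,0]<.612)&(X[...,1]<-.265)&(X[...,1]>-.286)
f=X[m];print("floor",m.sum(),f.min(0),f.max(0))
cv2.imwrite("pics/w5.png",p)
E
```

```text
t 16.5 tcp [ 0.576  -0.26    0.0971] yaw_y 179.73 F [0.3 0.1 0.9] w 7.2
comp [ 246  214   74   36 1941] [ 0.55375919 -0.28079499  0.07454569] [ 0.59732448 -0.25840924  0.08938608]
floor 1440 [ 0.55414183 -0.28298311  0.0164988 ] [ 0.60455215 -0.26565615  0.02357207]
```

View pics/w5.png

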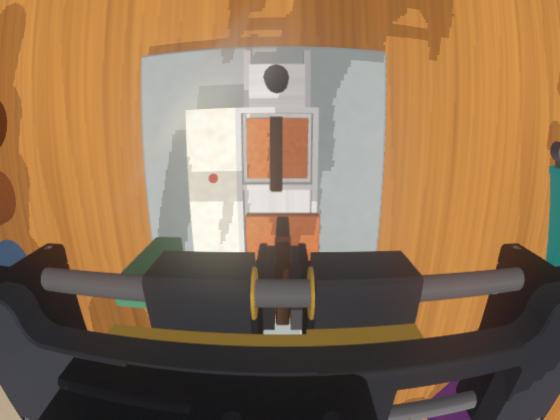

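First tile (px 277,150) sits square in the end pocket; second is just above the middle one. Lowering and releasing.

play_rows(
  commands="0.13 -0.03 -0.6 0 0 0;0 0 -0.5 0 0 0;0 0 -0.3 0 0 0;0 0 -0.2 0 0 0;0 0 -0.05 0 0 0;0 0 0 0 0 0;0 0 0 0 0 0",
)

```text
time_s: 17.25
tcp_pos: [0.5804, -0.2613, 0.0482]
ee_rot: [[-0.005, -1.0, 0.002], [-1.0, 0.005, -0.0], [0.0, -0.002, -1.0]]
wrist_force: [0.5, -0.8, -1.1]
gripper_width: 0.079
gripper_force: 30.0
```

play_rows(
  commands="0 0 0 0 0 0;0 0 0 0 0 0;0 0 0 0 0 0;0 0 0.5 0 0 0;0 0 1 0 0 0;0 0 1 0 0 0;0 0 1 0 0 0;0 0 1 0 0 0;0 0 1 0 0 0;0 0 1 0 0 0;0 0.8 0 0 0 0;0 0.8 0 0 0 0;0 0 0 0 0 0;0 0 0 0 0 0",
  grip=36,
)

```text
time_s: 18.65
tcp_pos: [0.5799, -0.2129, 0.2426]
ee_rot: [[-0.005, -1.0, 0.0], [-1.0, 0.005, -0.0], [0.0, -0.0, -1.0]]
wrist_force: [-0.4, -0.5, 0.4]
gripper_width: 0.419
gripper_force: 0.0
```

```bash
python3 - <<'E'
from h import *
st()
p,d,i=cap("wrist");X=wpts(d,i);hsv=cv2.cvtColor(p,cv2.COLOR_BGR2HSV);np.savez("w6.npz",p=p,d=d,**{k:i[k] for k in("R","t","mtx")})
cv2.imwrite("pics/w6.png",p)
sl=(X[...,0]>.535)&(X[...,0]<.66)&(X[...,1]<-.16)&(X[...,1]>-.4)&(d>0)
m=sl&(X[...,2]>.055)&(X[...,2]<.085)&(X[...,0]<.605)
n,l,s,c=cv2.connectedComponentsWithStats(m.astype(np.uint8))
for k in range(1,n):
    if s[k,4]>60: print("fin/knob",s[k],X[l==k].mean(0).round(4),rect(X[l==k][:,:2]))
m=sl&(X[...,0]>.61)&(hsv[...,1]>110)&((hsv[...,0]<10)|(hsv[...,0]>170))&(X[...,2]<.045)
print("dot",m.sum(),np.argwhere(m).mean(0),X[m].mean(0))
m=sl&(X[...,2]>.04)&(X[...,1]<-.345)&(X[...,0]<.605);print("knob",m.sum(),X[m].mean(0),rect(X[m][:,:2]))
E
```

```text
t 18.65 tcp [ 0.5799 -0.2129  0.2426] yaw_y 179.74 F [-0.4 -0.5  0.4] w 36.5
fin/knob [275  45  15  15 168] [ 0.5795 -0.3622  0.058 ] (array([ 0.57963446, -0.36248969]), array([14.74799919, 14.82492447]), 42.79396438598633)
fin/knob [279  73   8  43 322] [ 0.5791 -0.3144  0.0728] (array([ 0.57889142, -0.31528461]), array([43.34016037,  7.168612  ]), 89.7873306274414)
fin/knob [279 126   7  44 307] [ 0.5796 -0.2603  0.0728] (array([ 0.57962415, -0.26005417]), array([44.31268311,  6.24032164]), 89.8001480102539)
dot 16 [115.  241.5] [ 0.62552091 -0.29513002  0.03227625]
knob 200 [ 0.57940889 -0.36132387  0.05630785] (array([ 0.57962225, -0.36219006]), array([14.85229015, 15.31163979]), 40.09794616699219)
```

View pics/w6.png

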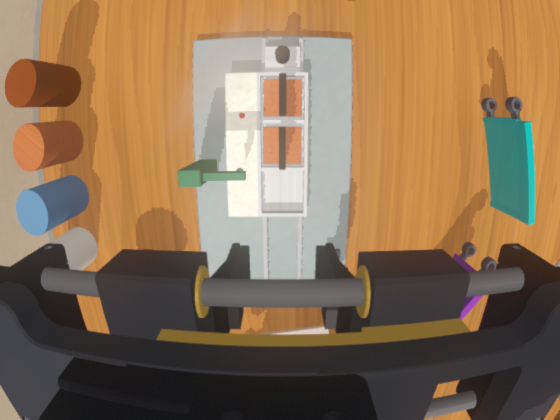

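Both tiles square in pockets at the right height (fins px 283,95 and 283,147); step 1 is met. Now a lower oblique view of the needle tip.

play_rows(
  commands="-0.9 0.5 0 0 0 0;-0.9 0.5 0 0 0 0;-0.9 0.5 0 0 0 0;0 0 -0.87 0 0 0;0 0 -0.87 0 0 0;0 0 -0.87 0 0 0;0 0 -0.87 0 0 0;0 0 -0.87 0 0 0;0 0 0 0 0 0;0 0 0 0 0 0",
)

```text
time_s: 19.7
tcp_pos: [0.4992, -0.1688, 0.1121]
ee_rot: [[-0.006, -1.0, -0.0], [-1.0, 0.006, -0.001], [0.001, 0.0, -1.0]]
wrist_force: [0.2, 1.0, 1.0]
gripper_width: 0.415
gripper_force: 0.0
```

```bash
python3 - <<'E'
from h import *
st()
p,d,i=cap("wrist");np.savez("w7.npz",p=p,d=d,**{k:i[k] for k in("R","t","mtx")})
C=-np.array(i["R"]).T@i["t"]
def proj(P):
    c=np.array(i["R"])@P+np.array(i["t"]);rr=np.hypot(c[0],c[1]);th=np.arctan2(rr,c[2]);K=np.array(i["mtx"]);return K[:2,2]+K[0,0]*th*c[:2]/rr
q=proj(np.array([.622,-.238,.041]));print(q,C)
u,v=q.astype(int);a=p[max(v-35,0):v+35,u-45:u+45];print(max(v-35,0),u-45)
cv2.imwrite("pics/c7.png",cv2.resize(a,None,fx=8,fy=8,interpolation=cv2.INTER_CUBIC))
E
```

```text
t 19.7 tcp [ 0.4992 -0.1688  0.1121] yaw_y 179.67 F [0.2 1.  1. ] w 36.1
[122.3080637  136.00613591] [ 0.49824665 -0.24300084  0.27442863]
101 77
```

View pics/c7.png

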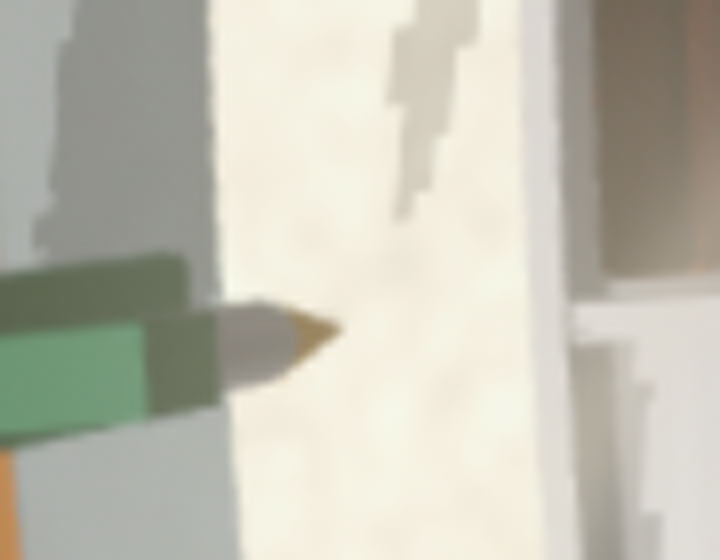

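Needle tip at crop (343,330), i.e. px (119.4,141.8).

```bash
python3 - <<'E'
from h import *
z=np.load("w7.npz");p=z["p"];d=z["d"];X=wpts(d,z);hsv=cv2.cvtColor(p,cv2.COLOR_BGR2HSV)
print("tip",wplane(z,np.float64(119.4),np.float64(141.8),.041))
m=(hsv[...,1]>110)&((hsv[...,0]<10)|(hsv[...,0]>170))&(X[...,0]>.612)&(X[...,0]<.64)&(X[...,1]<-.27)&(X[...,1]>-.32)&(abs(X[...,2]-.032)<.012)
v,u=np.argwhere(m).mean(0);print("dot",m.sum(),u,v,wplane(z,u,v,.032))
E
```

```text
tip [ 0.62497828 -0.23367229  0.041     ]
dot 40 121.975 66.175 [ 0.62547473 -0.29490637  0.032     ]
```

play_rows(
  commands="0 0 1 0 0 0;0 0 1 0 0 0;0 0 1 0 0 0;0.38 -0.92 0 0 0 0;0.38 -0.92 0 0 0 0;0.38 -0.92 0 0 0 0;0.38 -0.92 0 0 0 0;0.38 -0.92 0 0 0 0;0.38 -0.92 0 0 0 0;0.38 -0.92 0 0 0 0;0 0 -0.9 0 0 0;0 0 -0.9 0 0 0;0 0 -0.9 0 0 0;0 0 0 0 0 0;0 0 0 0 0 0",
  grip=40,
)

```text
time_s: 21.25
tcp_pos: [0.5794, -0.362, 0.1227]
ee_rot: [[-0.005, -1.0, 0.002], [-1.0, 0.005, -0.002], [0.002, -0.002, -1.0]]
wrist_force: [1.2, 0.2, 0.2]
gripper_width: 0.459
gripper_force: 0.0
```

play_rows(
  commands="0 0 -0.9 0 0 0;0 0 -0.9 0 0 0;0 0 -0.7 0 0 0;0 0 -0.4 0 0 0;0 0 0 0 0 0;0 0 0 0 0 0",
)

```text
time_s: 21.85
tcp_pos: [0.58, -0.362, 0.0359]
ee_rot: [[-0.005, -1.0, 0.003], [-1.0, 0.005, -0.002], [0.002, -0.003, -1.0]]
wrist_force: [0.2, 0.1, 0.6]
gripper_width: 0.46
gripper_force: 0.0
```

play_rows(
  commands="0 0 0 0 0 0;0 0 0 0 0 0;0 0 0 0 0 0;0 0 0 0 0 0;0 0 0 0 0 0;0 0 0 0 0 0",
  grip=0,
)

```text
time_s: 22.45
tcp_pos: [0.5796, -0.3615, 0.0344]
ee_rot: [[-0.005, -1.0, 0.002], [-1.0, 0.005, -0.001], [0.001, -0.002, -1.0]]
wrist_force: [1.4, 0.4, 0.4]
gripper_width: 0.171
gripper_force: 30.0
```

play_rows(
  commands="0 0.2 0 0 0 0;0 0.4 0 0 0 0;0 0.4 0 0 0 0;0 0.4 0 0 0 0;0 0.4 0 0 0 0;0 0.24 0 0 0 0;0 0 0 0 0 0;0 0 0 0 0 0;0 0 0 0 0 0",
)

```text
time_s: 23.35
tcp_pos: [0.5798, -0.2988, 0.0344]
ee_rot: [[-0.005, -1.0, 0.002], [-1.0, 0.005, 0.001], [-0.001, -0.002, -1.0]]
wrist_force: [3.7, 2.3, 2.6]
gripper_width: 0.17
gripper_force: 30.0
```

play_rows(
  commands="0 0 0 0 0 0;0 0 0 0 0 0;0 0 0 0 0 0;0 0 0.5 0 0 0;0 0 1 0 0 0;0 0 1 0 0 0;0 0 1 0 0 0;-0.9 0.85 0 0 0 0;-0.9 0.85 0 0 0 0;-0.9 0.85 0 0 0 0;0 0.85 0 0 0 0;0 0.85 0 0 0 0;0 0 -0.5 0 0 0;0 0 0 0 0 0;0 0 0 0 0 0",
  grip=40,
)

```text
time_s: 24.85
tcp_pos: [0.4974, -0.1729, 0.1244]
ee_rot: [[-0.006, -1.0, -0.001], [-1.0, 0.006, -0.0], [0.0, 0.001, -1.0]]
wrist_force: [0.5, 0.1, 0.5]
gripper_width: 0.457
gripper_force: 0.0
```

```bash
cat > t7.py <<'E'
from h import *
st()
p,d,z=cap("wrist");X=wpts(d,z);hsv=cv2.cvtColor(p,cv2.COLOR_BGR2HSV);np.savez("w8.npz",p=p,d=d,**{k:z[k] for k in("R","t","mtx")})
def proj(P,i=z):
    c=np.array(i["R"])@P+np.array(i["t"]);rr=np.hypot(c[0],c[1]);th=np.arctan2(rr,c[2]);K=np.array(i["mtx"]);return K[:2,2]+K[0,0]*th*c[:2]/rr
m=(hsv[...,1]>110)&((hsv[...,0]<10)|(hsv[...,0]>170))&(X[...,0]>.612)&(X[...,0]<.64)&(X[...,1]<-.2)&(X[...,1]>-.32)&(abs(X[...,2]-.032)<.012)
if m.any():
    v,u=np.argwhere(m).mean(0);print("dot",m.sum(),u,v,wplane(z,u,v,.032))
q=proj(np.array([.622,-.238,.041]));u,v=q.astype(int);a=p[max(v-35,0):v+35,u-45:u+45];print(max(v-35,0),u-45)
cv2.imwrite("pics/c8.png",cv2.resize(a,None,fx=8,fy=8,interpolation=cv2.INTER_CUBIC))
E
python3 t7.py
```

```text
t 24.85 tcp [ 0.4974 -0.1729  0.1244] yaw_y 179.68 F [0.5 0.1 0.5] w 39.8
dot 27 128.92592592592592 146.59259259259258 [ 0.62565989 -0.2320726   0.032     ]
105 82
```

View pics/c8.png

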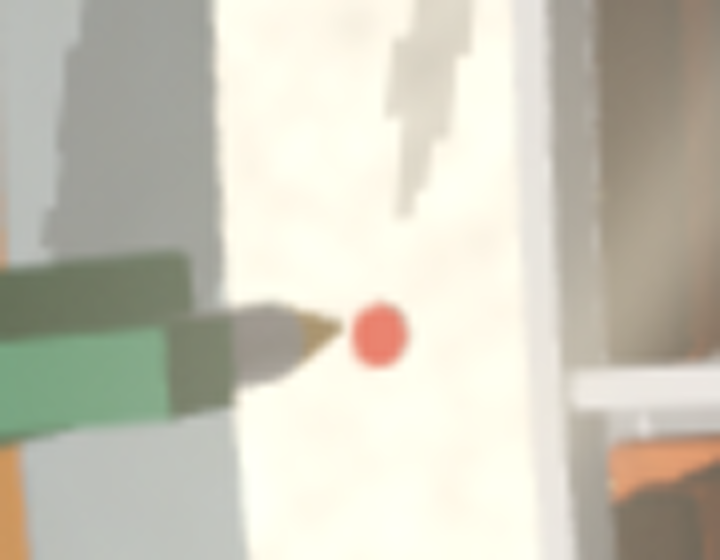

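Dot (crop 380,334) is right under the tip in y (parallax considered ≈1.5 mm off). Now the gate: check the wrist-joint range for a grasp that puts the camera on the socket side.

```bash
python3 - <<'E'
from h import *
s=st();print(np.round(s["joints"],1))
z=np.load("t4.npz");X=pts(z["d"],z);d=z["d"]
m=(X[...,2]>.085)&(X[...,2]<.115)&(d>0)&(X[...,0]>.45)&(X[...,0]<.66)&(X[...,1]>-.02)&(X[...,1]<.09)
print(m.sum(),X[m].mean(0),rect(X[m][:,:2]),cv2.fitLine(X[m][:,:2].astype(np.float32),cv2.DIST_L2,0,.01,.01).ravel())
E
```

```text
t 24.9 tcp [ 0.4978 -0.1731  0.1246] yaw_y 179.66 F [1.3 1.1 0.2] w 40.3
[ -1.5  18.1 -21.1   0.  -50.8   1.2]
279 [0.55231239 0.03789054 0.09882678] (array([0.56528656, 0.0393549 ]), array([155.16355896,  14.6010294 ]), 9.696497917175293) [0.98793244 0.15488553 0.5523124  0.03789054]
```

play_rows(
  commands="0.12 0.98 0 0 0 0;0.12 0.98 0 0 0 0;0.12 0.98 0 0 0 0;0.12 0.98 0 0 0 0;0 0 0 0 0 0;0 0 0 0 0 0",
)

```text
time_s: 25.5
tcp_pos: [0.5124, -0.0551, 0.1244]
ee_rot: [[-0.005, -1.0, 0.001], [-1.0, 0.005, -0.0], [0.0, -0.001, -1.0]]
wrist_force: [-0.5, -1.1, 0.5]
gripper_width: 0.46
gripper_force: 0.0
```

```bash
python3 - <<'E'
from h import *
st()
p,d,i=cap("wrist");X=wpts(d,i);hsv=cv2.cvtColor(p,cv2.COLOR_BGR2HSV);np.savez("w9.npz",p=p,d=d,**{k:i[k] for k in("R","t","mtx")})
w=(X[...,0]>.47)&(X[...,0]<.56)&(X[...,1]>-.17)&(X[...,1]<-.07)&(d>0)
m=w&(hsv[...,0]>10)&(hsv[...,0]<35)&(hsv[...,1]>90)&(X[...,2]>.02)
print(m.sum(),np.argwhere(m).mean(0) if m.any() else 0,X[m].mean(0),X[m].max(0),X[m].min(0))
n,l,s,c=cv2.connectedComponentsWithStats(m.astype(np.uint8))
for k in range(1,n): print(s[k],c[k],X[l==k].mean(0),wplane(i,c[k][0],c[k][1],.090))
m=w&(X[...,2]>.07)&(X[...,2]<.12);print("bracket+post",rect(X[m][:,:2]),X[m].max(0))
a=p[150:270,220:340];cv2.imwrite("pics/c9.png",cv2.resize(a,None,fx=5,fy=5,interpolation=cv2.INTER_CUBIC))
E
```

```text
t 25.5 tcp [ 0.5124 -0.0551  0.1244] yaw_y 179.72 F [-0.5 -1.1  0.5] w 40.0
5246 [319.77773542 300.68852459] [ 0.50693065 -0.08119366  0.21665625] [ 0.55973867 -0.07006512  0.23796586] [ 0.47006263 -0.12168758  0.08074818]
[271 134  12  11 100] [276.39 139.  ] [ 0.51508872 -0.11878223  0.09315672] [ 0.51514834 -0.11860328  0.09      ]
[291 187   1   8   8] [291.  190.5] [ 0.50616675 -0.08507441  0.082099  ] [ 0.50636706 -0.08678487  0.09      ]
[128 249  41   3  55] [148.14545455 249.98181818] [ 0.5528111  -0.09253576  0.20002446] [ 0.60527634 -0.04584933  0.09      ]
[170 251  31   7  41] [187.12195122 251.63414634] [ 0.54003559 -0.09223101  0.19978817] [ 0.57623926 -0.04538202  0.09      ]
[362 251  17  68 605] [370.90413223 288.05123967] [ 0.48737486 -0.08572254  0.21037426] [ 0.44945798 -0.01676908  0.09      ]
[380 251   1   1   1] [380. 251.] [ 0.48237612 -0.09208425  0.19956618] [ 0.44592261 -0.04525232  0.09      ]
[382 251   8   1   8] [385.5 251. ] [ 0.48068155 -0.09211239  0.19976095] [ 0.44194199 -0.04512811  0.09      ]
[394 251   1   1   1] [394. 251.] [ 0.47771802 -0.0
[... 3591 characters left out ...]
7 0.03282934 0.09      ]
[103 333   1   1   1] [103. 333.] [ 0.55686905 -0.08096503  0.22820772] [0.6645104 0.0333537 0.09     ]
[449 334   1   1   1] [449. 334.] [ 0.47012579 -0.08065403  0.2278766 ] [0.37342074 0.03347788 0.09      ]
[450 381   3   1   3] [451. 381.] [ 0.47117041 -0.07258582  0.23671949] [0.35310867 0.09408129 0.09      ]
[455 380   1   1   1] [455. 380.] [ 0.47091713 -0.07385793  0.23777159] [0.34868304 0.09377234 0.09      ]
[446 382   2   1   2] [446.5 382. ] [ 0.47269783 -0.07292318  0.23705906] [0.35807096 0.09427603 0.09      ]
bracket+post (array([ 0.51518762, -0.10350687]), array([18.14237976, 47.229599  ]), 0.1310187429189682) [ 0.52430405 -0.07987551  0.09703211]
```

View pics/c9.png

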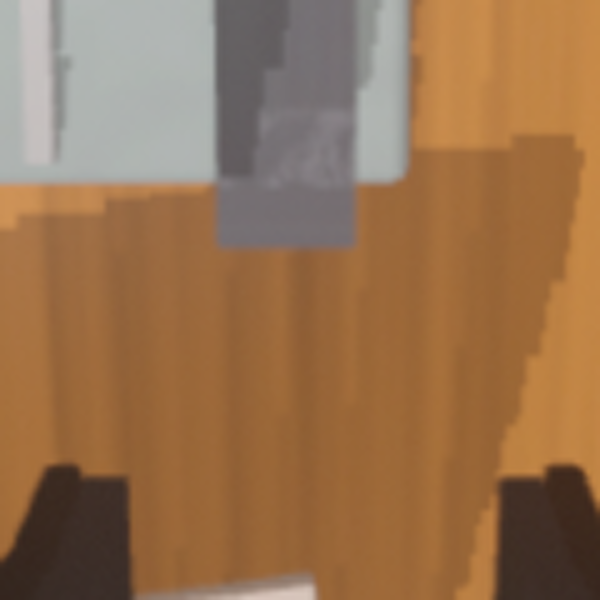

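Bracket and pintle seen (pintle at px 276,139 → about (0.515,-0.1185)). Now view the gate from overhead.

play_rows(
  commands="0.2 0 0.6 0 0 0;0.2 0.9 0.5 0 0 0;0.2 0.9 0.5 0 0 0;0.2 0.9 0.5 0 0 0;0.2 0.9 0.4 0 0 0;0.2 0.95 0 0 0 0;0.2 0.95 0 0 0 0;0 0 0 0 0 0;0 0 0 0 0 0",
)

```text
time_s: 26.45
tcp_pos: [0.554, 0.1091, 0.1986]
ee_rot: [[-0.006, -1.0, -0.001], [-1.0, 0.006, -0.0], [0.0, 0.001, -1.0]]
wrist_force: [0.5, -0.9, -0.3]
gripper_width: 0.462
gripper_force: 0.0
```

```bash
python3 - <<'E'
from h import *
st()
p,d,i=cap("wrist");X=wpts(d,i);hsv=cv2.cvtColor(p,cv2.COLOR_BGR2HSV);np.savez("w10.npz",p=p,d=d,**{k:i[k] for k in("R","t","mtx")})
w=(X[...,0]>.45)&(X[...,0]<.68)&(X[...,1]>-.03)&(X[...,1]<.1)&(d>0)
m=w&(X[...,2]>.093)&(X[...,2]<.112)
Y=X[m][:,:2];vx,vy,x0,y0=cv2.fitLine(Y.astype(np.float32),cv2.DIST_HUBER,0,.001,.001).ravel()
print("rail",m.sum(),rect(Y),np.degrees(np.arctan2(vy,vx)),np.median(X[m][:,2]))
for lo,hi in((.06,.09),(.075,.093)):
  m=w&(X[...,2]>lo)&(X[...,2]<hi)&(X[...,0]>.605);f=X[m];print("sock",m.sum(),f.min(0),f.max(0),rect(f[:,:2]))
C=-np.array(i["R"]).T@i["t"];print(C)
a=p[150:260,205:355];cv2.imwrite("pics/c10.png",cv2.resize(a,None,fx=5,fy=5,interpolation=cv2.INTER_CUBIC))
E
```

```text
t 26.45 tcp [0.554  0.1091 0.1986] yaw_y 179.64 F [ 0.5 -0.9 -0.3] w 40.2
rail 2364 (array([0.55378162, 0.03682835]), array([129.17333984,  12.55008125]), 8.851476669311523) 8.838234 0.10105473293961223
sock 392 [0.62152378 0.04004492 0.0709852 ] [0.64685447 0.05978108 0.08600159] (array([0.6345564 , 0.05063779]), array([19.90535164, 23.57048416]), 67.24202728271484)
sock 370 [0.62152378 0.04004492 0.0750931 ] [0.64685447 0.05978108 0.08600159] (array([0.63453259, 0.05068096]), array([19.8017807 , 23.59804344]), 67.78158569335938)
[0.5531079  0.03495065 0.36094172]
```

View pics/c10.png

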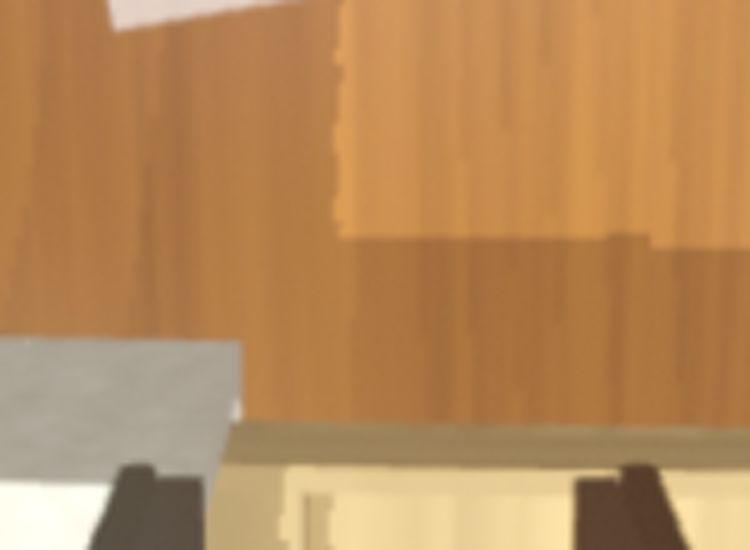

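The crop missed the gate (it shows only table and drawer), but depth masks give the gate cleanly: rail centre, yaw 8.85° and sockets agree. Going to grasp.

play_rows(
  commands="0.03 -0.24 0 0 0 -0.94;0.03 -0.24 0 0 0 -0.94;0.03 -0.24 0 0 0 -0.94;0.03 -0.24 0 0 0 -0.94;0.03 -0.24 0 0 0 -0.94;0.03 -0.24 0 0 0 -0.94;0.03 -0.24 0 0 0 -0.94;0.03 -0.24 0 0 0 -0.94;0.03 -0.24 0 0 0 -0.94;0 -0.2 0 0 0 -0.94;0 0 -0.9 0 0 0;0 0 -0.6 0 0 0;0 0 0 0 0 0;0 0 0 0 0 0;0 0 0 0 0 0",
)

```text
time_s: 28.0
tcp_pos: [0.563, 0.0387, 0.1552]
ee_rot: [[-0.988, -0.154, 0.002], [-0.154, 0.988, 0.0], [-0.002, -0.0, -1.0]]
wrist_force: [0.2, 0.5, 0.3]
gripper_width: 0.458
gripper_force: 0.0
```

```bash
python3 - <<'E'
from h import *
s=st();print(np.round(s["joints"],1))
p,d,i=cap("wrist");X=wpts(d,i)
w=(X[...,0]>.45)&(X[...,0]<.68)&(X[...,1]>-.03)&(X[...,1]<.1)&(d>0)
m=w&(X[...,2]>.093)&(X[...,2]<.112)&(X[...,0]<.55)
Y=X[m][:,:2];vx,vy,x0,y0=cv2.fitLine(Y.astype(np.float32),cv2.DIST_HUBER,0,.001,.001).ravel()
print("rail",m.sum(),rect(Y),np.degrees(np.arctan2(vy,vx)),"y at tcp x",y0+vy/vx*(s["tcp_pos"][0]-x0),Y.min(0))
E
```

```text
t 28.0 tcp [0.563  0.0387 0.1552] yaw_y 98.87 F [0.2 0.5 0.3] w 39.8
[  20.4   19.4  -13.9    0.   -56.5 -101.6]
rail 1584 (array([0.52030353, 0.03182481]), array([60.89332581, 11.9943285 ]), 9.143484115600586) 9.099879 y at tcp x 0.03876798970174133 [0.48952541 0.02140548]
```

play_rows(
  commands="0 0 -0.9 0 0 0;0 0 -0.9 0 0 0;0 0 -0.6 0 0 0;0 0 -0.3 0 0 0;0 0 0 0 0 0;0 0 0 0 0 0",
)

```text
time_s: 28.65
tcp_pos: [0.5631, 0.0394, 0.074]
ee_rot: [[-0.988, -0.155, 0.002], [-0.155, 0.988, 0.0], [-0.002, 0.0, -1.0]]
wrist_force: [0.2, -0.0, 0.4]
gripper_width: 0.454
gripper_force: 0.0
```

play_rows(
  commands="0 0 0 0 0 0;0 0 0 0 0 0;0 0 0 0 0 0;0 0 0 0 0 0;0 0 0 0 0 0;0 0 0 0 0 0;0 0 0.3 0 0 0;0 0 0.8 0 0 0;0 0 0.8 0 0 0;0 0 0.8 0 0 0;0 0 0.8 0 0 0;0 0 0.8 0 0 0;0 0 0 0 0 0;0 0 0 0 0 0",
  grip=0,
)

```text
time_s: 30.05
tcp_pos: [0.5618, 0.0393, 0.2019]
ee_rot: [[-0.988, -0.154, -0.0], [-0.154, 0.988, 0.001], [-0.0, 0.001, -1.0]]
wrist_force: [-1.6, -0.7, -3.2]
gripper_width: 0.136
gripper_force: 29.9
```

play_rows(
  commands="-0.32 -0.77 0 0 0 0.94;-0.32 -0.77 0 0 0 0.94;-0.32 -0.77 0 0 0 0.94;-0.32 -0.77 0 0 0 0.94;-0.32 -0.77 0 0 0 0.94;-0.32 -0.77 0 0 0 0.94;-0.32 -0.77 0 0 0 0.94;-0.32 -0.77 0 0 0 0.94;-0.32 -0.77 0 0 0 0.94;-0.32 -0.77 0 0 0 0.94;0 0 -0.9 0 0 0;0 0 -0.9 0 0 0;0 0 -0.9 0 0 0;0 0 -0.5 0 0 0;0 0 0 0 0 0;0 0 0 0 0 0;0 0 0 0 0 0",
)

```text
time_s: 31.75
tcp_pos: [0.4667, -0.1919, 0.1065]
ee_rot: [[-0.005, -1.0, 0.001], [-1.0, 0.005, -0.0], [0.0, -0.001, -1.0]]
wrist_force: [0.5, -0.3, -0.6]
gripper_width: 0.137
gripper_force: 29.9
```

```bash
python3 - <<'E'
from h import *
s=st();print(np.array(s["ee_rot"]).round(4),np.round(s["joints"],1))
for n in("top","scene"):
    p,d,i=cap(n);np.savez(n+"11.npz",p=p,d=d,**{k:i[k] for k in("R","t","mtx")});X=pts(d,i)
    K=np.array(i["mtx"]);c=np.array(i["R"])@np.array([.495,-.1185,.1])+np.array(i["t"]);u,v=(K@c/c[2])[:2].astype(int);print(n,u,v)
    cv2.imwrite(f"pics/{n}11.png",cv2.resize(p[v-30:v+30,u-35:u+35],None,fx=8,fy=8,interpolation=cv2.INTER_CUBIC))
a=cv2.imread("pics/top11.png");b=cv2.imread("pics/scene11.png");cv2.imwrite("pics/c11.png",cv2.resize(np.hstack([a,b]),(800,343)))
p,d,i=cap("wrist");X=wpts(d,i)
m=(d>0)&(X[...,0]>.44)&(X[...,0]<.485)&(X[...,1]<-.21)&(X[...,1]>-.3)&(X[...,2]>.12)&(X[...,2]<.142)
Y=X[m];vx,vy,x0,y0=cv2.fitLine(Y[:,:2].astype(np.float32),cv2.DIST_HUBER,0,.001,.001).ravel()
print("rail",m.sum(),Y.min(0),Y.max(0),np.degrees(np.arctan2(vy,vx)),"x at tcp y",x0+vx/vy*(s["tcp_pos"][1]-y0),rect(Y[:,:2]),np.median(Y[:,2]))
E
```

```text
t 31.75 tcp [ 0.4667 -0.1919  0.1065] yaw_y 179.7 F [ 0.5 -0.3 -0.6] w 11.9
[[-5.2e-03 -1.0e+00  1.2e-03]
 [-1.0e+00  5.2e-03 -3.0e-04]
 [ 3.0e-04 -1.2e-03 -1.0e+00]] [ -3.9  17.4 -25.4   0.  -47.1   3.6]
top 353 225
scene 223 158
rail 3485 [ 0.45971272 -0.26443661  0.12037146] [ 0.47179411 -0.21000625  0.13677125] 89.92062 x at tcp y 0.4658131310727345 (array([ 0.46571799, -0.23720085]), array([54.42446136, 11.99859524]), 89.49433898925781) 0.13473285679170402
```

View pics/c11.png

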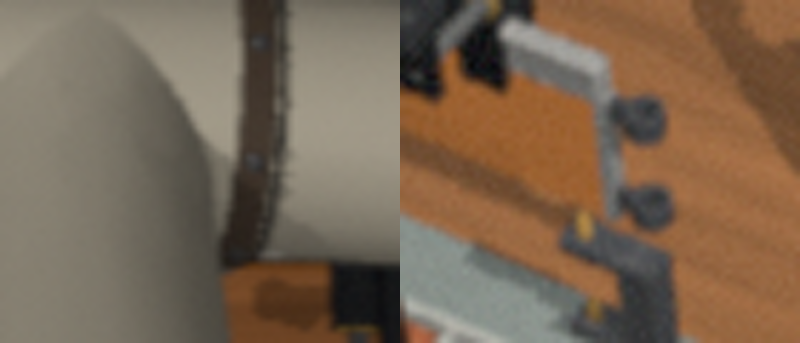

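The right half (scene camera) shows both sockets (crop 645,118 and 650,205) and the brass pintles (586,222 and 594,310) with the gate upright. Measuring their relative position from the scene depth.

```bash
python3 - <<'E'
from h import *
z=np.load("scene11.npz");p=z["p"];d=z["d"];X=pts(d,z);hsv=cv2.cvtColor(p,cv2.COLOR_BGR2HSV)
def show(n,m):
    f=X[m];print(n,m.sum(),f.mean(0).round(4) if len(f) else "",f.min(0).round(4) if len(f) else "",f.max(0).round(4) if len(f) else "")
box=lambda a,b,c,e,g,h:(d>0)&(X[...,0]>a)&(X[...,0]<b)&(X[...,1]>c)&(X[...,1]<e)&(X[...,2]>g)&(X[...,2]<h)
show("rail top",box(.44,.49,-.28,-.127,.125,.14))
for g in(.09,.098,.104,.110,.114): show(f"upsock>{g}",box(.44,.49,-.132,-.09,g,.13))
show("bracket top",box(.49,.54,-.14,-.06,.077,.088))
b=(hsv[...,0]>12)&(hsv[...,0]<32)&(hsv[...,1]>110)&(hsv[...,2]>110)
show("brass up",box(.49,.54,-.14,-.09,.084,.105)&b)
show("brass lo",box(.49,.54,-.14,-.09,.024,.05)&b)
for n in("upsock","brass"):pass
m=box(.49,.54,-.14,-.09,.084,.105)&b
for v,u in np.argwhere(m)[:14]:print(u,v,X[v,u].round(4))
E
```

```text
rail top 163 [ 0.4699 -0.1638  0.1326] [ 0.4498 -0.1998  0.1253] [ 0.4843 -0.1336  0.1399]
upsock>0.09 81 [ 0.4691 -0.117   0.1123] [ 0.4593 -0.1319  0.0902] [ 0.4775 -0.1036  0.1198]
upsock>0.098 76 [ 0.4691 -0.116   0.1136] [ 0.4593 -0.1319  0.0989] [ 0.4775 -0.1036  0.1198]
upsock>0.104 75 [ 0.4691 -0.1158  0.1138] [ 0.4593 -0.1312  0.1046] [ 0.4775 -0.1036  0.1198]
upsock>0.11 57 [ 0.4684 -0.1159  0.1158] [ 0.4593 -0.1309  0.11  ] [ 0.4775 -0.1036  0.1198]
upsock>0.114 42 [ 0.468  -0.1161  0.1169] [ 0.4593 -0.1304  0.1142] [ 0.4764 -0.1036  0.1198]
bracket top 128 [ 0.5174 -0.0996  0.0821] [ 0.5061 -0.1277  0.0771] [ 0.5274 -0.078   0.0877]
brass up 12 [ 0.5162 -0.1167  0.0911] [ 0.5131 -0.1212  0.0843] [ 0.5181 -0.1141  0.0964]
brass lo 5 [ 0.5165 -0.1175  0.0376] [ 0.5142 -0.1205  0.033 ] [ 0.5197 -0.1156  0.0419]
219 165 [ 0.5131 -0.1212  0.0925]
220 165 [ 0.5146 -0.1169  0.0962]
219 166 [ 0.5169 -0.1186  0.0938]
220 166 [ 0.5176 -0.115   0.0964]
221 166 [ 0.5132 -0.1153  0.0921]
219 167 [ 0.5181 -0.1181  0.0916]
220 167 [ 0.518  -0.115   0.0932]
221 167 [ 0.5148 -0.1145  0.0903]
219 168 [ 0.5176 -0.1188  0.0871]
220 168 [ 0.5174 -0.1159  0.0884]
221 168 [ 0.5157 -0.1141  0.0877]
220 169 [ 0.5173 -0.1164  0.0843]
```

play_rows(
  commands="0.3 -0.08 0 0 0 0;0.4 0 0 0 0 0;0.4 0 0 0 0 0;0.35 0 0 0 0 0;0.18 0 0 0 0 0;0 0 0 0 0 0;0 0 0 0 0 0;0 0 0 0 0 0",
)

```text
time_s: 32.7
tcp_pos: [0.5145, -0.1942, 0.1057]
ee_rot: [[-0.006, -1.0, -0.001], [-1.0, 0.006, 0.0], [-0.0, 0.001, -1.0]]
wrist_force: [0.8, -0.5, -0.9]
gripper_width: 0.129
gripper_force: 29.9
```

```bash
python3 - <<'E'
from h import *
s=st()
acc=[]
p,d,i=cap("scene");X=pts(d,i);hsv=cv2.cvtColor(p,cv2.COLOR_BGR2HSV)
m=(d>0)&(X[...,0]>.49)&(X[...,0]<.54)&(X[...,1]>-.128)&(X[...,1]<-.09)&(X[...,2]>.108)&(X[...,2]<.13)
f=X[m];print("upsock",m.sum(),f.mean(0),f.min(0),f.max(0))
p,d,i=cap("wrist");X=wpts(d,i);T=s["tcp_pos"]
m=(d>0)&(X[...,0]>.49)&(X[...,0]<.54)&(X[...,1]<T[1]-.02)&(X[...,1]>-.3)&(X[...,2]>T[2]+.014)&(X[...,2]<T[2]+.036)
print("rail",rect(X[m][:,:2]),X[m].min(0))
E
```

```text
t 32.7 tcp [ 0.5145 -0.1942  0.1057] yaw_y 179.68 F [ 0.8 -0.5 -0.9] w 11.2
upsock 53 [ 0.51660075 -0.11550747  0.11499799] [ 0.50585785 -0.12766164  0.10803111] [ 0.52525048 -0.10721103  0.11973442]
rail (array([ 0.51351788, -0.2404926 ]), array([52.59312057, 12.02157307]), 89.33201599121094) [ 0.50751209 -0.2668018   0.12007546]
```

play_rows(
  commands="0.04 0 0 0 0 0;0 0 -0.1 0 0 0;0 0 -0.1 0 0 0;0 0 -0.1 0 0 0;0 0 -0.1 0 0 0;0 0 0 0 0 0;0 0 0 0 0 0",
)

```text
time_s: 33.5
tcp_pos: [0.5163, -0.1942, 0.0937]
ee_rot: [[-0.005, -1.0, -0.0], [-1.0, 0.005, -0.0], [0.0, 0.0, -1.0]]
wrist_force: [-0.3, 0.1, -1.0]
gripper_width: 0.135
gripper_force: 29.9
```

play_rows(
  commands="0 0 -0.1 0 0 0;0 0 -0.08 0 0 0;0 0 -0.05 0 0 0;0 0 0 0 0 0;0 0 0 0 0 0",
)

```text
time_s: 34.0
tcp_pos: [0.5163, -0.1942, 0.0869]
ee_rot: [[-0.005, -1.0, -0.0], [-1.0, 0.005, -0.0], [0.0, 0.0, -1.0]]
wrist_force: [0.4, -0.5, -2.1]
gripper_width: 0.137
gripper_force: 29.9
```

Seated to within a millimetre with no side force. Release and retreat upward.

play_rows(
  commands="0 0 0 0 0 0;0 0 0 0 0 0;0 0 0 0 0 0;0 0 0 0 0 0;0 0 0.3 0 0 0;0 0 0.8 0 0 0;0 0 1 0 0 0;0 0 1 0 0 0;0 0 1 0 0 0;0 0 0 0 0 0;0 0 0 0 0 0",
  grip=30,
)

```text
time_s: 35.1
tcp_pos: [0.5164, -0.1941, 0.2111]
ee_rot: [[-0.006, -1.0, 0.002], [-1.0, 0.006, 0.0], [-0.0, -0.002, -1.0]]
wrist_force: [-1.1, 0.9, -0.2]
gripper_width: 0.343
gripper_force: 0.0
```

```bash
cat > chk.py <<'E'
from h import *
s=st()
p,d,i=cap("wrist");X=wpts(d,i);hsv=cv2.cvtColor(p,cv2.COLOR_BGR2HSV)
m=(d>0)&(X[...,0]>.49)&(X[...,0]<.54)&(X[...,1]<-.13)&(X[...,1]>-.3)&(X[...,2]>.1)&(X[...,2]<.122)
print("rail",m.sum(),rect(X[m][:,:2]),np.median(X[m][:,2]))
m=(d>0)&(X[...,0]>.56)&(X[...,0]<.6)&(X[...,1]<-.12)&(X[...,1]>-.3)&(X[...,2]>.06)&(X[...,2]<.085)
n,l,ss,c=cv2.connectedComponentsWithStats(m.astype(np.uint8))
for k in range(1,n):
    if ss[k,4]>60: print("fin",X[l==k].mean(0).round(4),rect(X[l==k][:,:2]))
p,d,i=cap("scene");X=pts(d,i);b=lambda g,h:(d>0)&(X[...,0]>.5)&(X[...,0]<.53)&(X[...,1]>-.128)&(X[...,1]<-.105)&(X[...,2]>g)&(X[...,2]<h)
m=b(.088,.12);print("upsock",m.sum(),X[m].mean(0),np.percentile(X[m][:,2],90))
p,d,i=cap("top");X=pts(d,i)
m=(d>0)&(X[...,0]>.36)&(X[...,0]<.6)&(X[...,1]>.2)&(X[...,1]<.36)&(X[...,2]>.036)&(X[...,2]<.056)
n,l,ss,c=cv2.connectedComponentsWithStats(m.astype(np.uint8))
for k in range(1,n):
    if ss[k,4]>100: print("drawer",ss[k],X[l==k].mean(0).round(4),rect(X[l==k][:,:2]))
E
python3 chk.py
```

```text
t 35.1 tcp [ 0.5164 -0.1941  0.2111] yaw_y 179.67 F [-1.1  0.9 -0.2] w 29.9
rail 2103 (array([ 0.5160752 , -0.20429509]), array([128.5874176,  12.2497139]), 89.6223373413086) 0.10947357188785163
fin [ 0.5784 -0.2526  0.0715] (array([ 0.578922  , -0.25222336]), array([43.45742416,  7.74117517]), 88.22077941894531)
fin [ 0.579  -0.1991  0.0714] (array([ 0.57949475, -0.1973616 ]), array([ 7.8641963 , 43.91623688]), 0.16167140007019043)
upsock 53 [ 0.51818777 -0.117207    0.0945481 ] 0.09742233835589699
drawer [157 248  65  18 839] [0.4253 0.2825 0.0441] (array([0.42308408, 0.28044592]), array([159.50898743,  41.05725861]), 88.5776138305664)
```

```bash
python3 - <<'E'
from h import *
z=np.load("top0.npz");d=z["d"];X=pts(d,z);X0=X
b=lambda g,h,x0,x1:(d>0)&(X[...,0]>x0)&(X[...,0]<x1)&(X[...,1]>.08)&(X[...,1]<.47)&(X[...,2]>g)&(X[...,2]<h)
m=b(.083,.097,.5,.85);print("cab",rect(X[m][:,:2]),X[m].min(0))
m=b(.036,.052,.36,.465);print("front+pull",rect(X[m][:,:2]),X[m].min(0),X[m].max(0))
m2=m&(X[...,1]>.25)&(X[...,1]<.31);print("pull x",np.percentile(X[m2][:,0],[1,5,95,99]))
m2=m&((X[...,1]<.2)|(X[...,1]>.36));print("front x",np.percentile(X[m2][:,0],[2,5,95,98]))
EOF=0
E
```

```text
cab (array([0.69999976, 0.2784632 ]), array([271.46105957, 221.98910522]), 88.51383972167969) [0.58652132 0.14167697 0.08305777]
front+pull (array([0.43301074, 0.25204904]), array([336.29544067,  61.37355804]), 89.57567596435547) [0.40107953 0.08413319 0.03602808] [0.46434549 0.42021104 0.05054707]
pull x [0.40260742 0.40492656 0.44173685 0.44210098]
front x [0.42527552 0.42545052 0.45439308 0.45967933]
```

play_rows(
  commands="-0.29 0.94 0 0 0 -0.61;-0.29 0.94 0 0 0 -0.61;-0.29 0.94 0 0 0 -0.61;-0.29 0.94 0 0 0 -0.61;-0.29 0.94 0 0 0 -0.61;-0.29 0.94 0 0 0 -0.61;-0.29 0.94 0 0 0 -0.61;-0.29 0.94 0 0 0 -0.61;-0.29 0.94 0 0 0 -0.61;-0.29 0.94 0 0 0 -0.61;-0.29 0.94 0 0 0 -0.61;-0.29 0.94 0 0 0 -0.61;-0.29 0.94 0 0 0 -0.61;-0.29 0.94 0 0 0 -0.61;-0.29 0.94 0 0 0 -0.61;-0.29 0.94 0 0 0 -0.61;-0.29 0.94 0 0 0 -0.61;0 0 0 0 0 0;0 0 0 0 0 0",
  grip=0,
)

```text
time_s: 37.15
tcp_pos: [0.3678, 0.285, 0.209]
ee_rot: [[-1.0, -0.012, -0.001], [-0.012, 1.0, -0.002], [0.002, -0.002, -1.0]]
wrist_force: [0.1, -0.6, 0.5]
gripper_width: 0.003
gripper_force: 0.0
```

play_rows(
  commands="0 0 -1 0 0 0;0 0 -1 0 0 0;0 0 -1 0 0 0;0 0 -1 0 0 0;0 0 -1 0 0 0;0 0 -0.8 0 0 0;0 0 0 0 0 0;0 0 0 0 0 0",
)

```text
time_s: 37.95
tcp_pos: [0.3688, 0.2845, 0.0361]
ee_rot: [[-1.0, -0.01, -0.0], [-0.01, 1.0, -0.001], [0.0, -0.001, -1.0]]
wrist_force: [-0.8, -0.1, 0.3]
gripper_width: 0.008
gripper_force: 0.0
```

play_rows(
  commands="0.4 0 0 0 0 0;0.4 0 0 0 0 0;0.4 0 0 0 0 0;0.4 0 0 0 0 0;0.4 0 0 0 0 0;0.4 0 0 0 0 0;0.4 -0.03 0 0 0 0;0.4 -0.03 0 0 0 0;0.4 -0.03 0 0 0 0;0.4 -0.03 0 0 0 0;0.4 0 0 0 0 0;0.4 0 0 0 0 0;0.2 0 0 0 0 0;0 0 0 0 0 0;0 0 0 0 0 0",
)

```text
time_s: 39.45
tcp_pos: [0.5186, 0.2815, 0.0359]
ee_rot: [[-1.0, -0.01, 0.0], [-0.01, 1.0, 0.0], [-0.0, 0.0, -1.0]]
wrist_force: [-0.0, -0.1, 0.1]
gripper_width: 0.006
gripper_force: 0.0
```

play_rows(
  commands="0.15 0 0 0 0 0;0.15 0 0 0 0 0;0.1 0 0 0 0 0;0.1 0 0 0 0 0;0 0 0 0 0 0;0 0 0 0 0 0",
)

```text
time_s: 40.05
tcp_pos: [0.5339, 0.2819, 0.036]
ee_rot: [[-1.0, -0.01, 0.001], [-0.01, 1.0, 0.001], [-0.001, 0.001, -1.0]]
wrist_force: [-0.6, -0.1, 0.5]
gripper_width: 0.005
gripper_force: 0.0
```

play_rows(
  commands="0.06 0 0 0 0 0;0.06 0 0 0 0 0;0 0 0 0 0 0",
)

```text
time_s: 40.35
tcp_pos: [0.5373, 0.2818, 0.036]
ee_rot: [[-1.0, -0.01, 0.001], [-0.01, 1.0, 0.0], [-0.001, 0.0, -1.0]]
wrist_force: [-0.6, 0.2, -0.9]
gripper_width: 0.006
gripper_force: 0.4
```

play_rows(
  commands="0.05 0 0 0 0 0;0 0 0 0 0 0",
)

```text
time_s: 40.55
tcp_pos: [0.5387, 0.2817, 0.036]
ee_rot: [[-1.0, -0.01, 0.0], [-0.01, 1.0, 0.0], [-0.0, 0.0, -1.0]]
wrist_force: [-1.0, 0.7, -0.3]
gripper_width: 0.005
gripper_force: 0.4
```

play_rows(
  commands="0.05 0 0 0 0 0;0 0 0 0 0 0",
)

```text
time_s: 40.75
tcp_pos: [0.5395, 0.2817, 0.0359]
ee_rot: [[-1.0, -0.01, -0.001], [-0.01, 1.0, -0.0], [0.001, -0.0, -1.0]]
wrist_force: [-3.8, 1.3, 1.6]
gripper_width: 0.005
gripper_force: 1.9
```

play_rows(
  commands="0.05 0 0 0 0 0;0 0 0 0 0 0",
)

```text
time_s: 40.95
tcp_pos: [0.5396, 0.2816, 0.0359]
ee_rot: [[-1.0, -0.009, -0.003], [-0.009, 1.0, -0.001], [0.003, -0.001, -1.0]]
wrist_force: [-7.9, 2.1, 4.5]
gripper_width: 0.0
gripper_force: 4.1
```

play_rows(
  commands="0.04 0 0 0 0 0;0 0 0 0 0 0",
)

```text
time_s: 41.15
tcp_pos: [0.5397, 0.2816, 0.0359]
ee_rot: [[-1.0, -0.009, -0.005], [-0.009, 1.0, -0.001], [0.005, -0.001, -1.0]]
wrist_force: [-12.2, 3.3, 6.5]
gripper_width: 0.003
gripper_force: 5.7
```

Hard stop: the drawer is home at the predicted place. Back off, lift, and check everything.

play_rows(
  commands="-0.3 0 0 0 0 0;-0.6 0 0 0 0 0;-0.6 0 0 0 0 0;-0.6 0 0 0 0 0;-0.6 0 0.5 0 0 0;-0.6 0 1 0 0 0;-0.6 0 1 0 0 0;0 0 1 0 0 0;0 0 1 0 0 0;0 0.8 0.8 0 0 0;0 0.8 0 0 0 0;0 0.8 0 0 0 0;0 0 0 0 0 0;0 0 0 0 0 0",
)

```text
time_s: 42.55
tcp_pos: [0.4257, 0.3534, 0.1946]
ee_rot: [[-1.0, -0.01, 0.0], [-0.01, 1.0, -0.001], [-0.0, -0.001, -1.0]]
wrist_force: [-0.1, -0.7, 0.5]
gripper_width: 0.007
gripper_force: 0.0
```

```bash
python3 - <<'E'
from h import *
st()
p,d,i=cap("top");X=pts(d,i);hsv=cv2.cvtColor(p,cv2.COLOR_BGR2HSV)
B=lambda x0,x1,y0,y1,g,h:(d>0)&(X[...,0]>x0)&(X[...,0]<x1)&(X[...,1]>y0)&(X[...,1]<y1)&(X[...,2]>g)&(X[...,2]<h)
m=B(.5,.6,.24,.33,.03,.056);print("pull/front",m.sum(),X[m].min(0),X[m].max(0))
m=B(.5,.535,-.29,-.13,.1,.125);print("rail",m.sum(),rect(X[m][:,:2]),np.median(X[m][:,2]))
m=B(.56,.6,-.3,-.16,.055,.085);n,l,s,c=cv2.connectedComponentsWithStats(m.astype(np.uint8))
for k in range(1,n):
    if s[k,4]>20:print("fin",s[k,4],X[l==k].mean(0).round(4),rect(X[l==k][:,:2])[0])
p,d,i=cap("scene");X=pts(d,i);hsv=cv2.cvtColor(p,cv2.COLOR_BGR2HSV)
m=B(.605,.645,-.27,-.2,.022,.04)&(hsv[...,1]>110)&((hsv[...,0]<8)|(hsv[...,0]>172));print("dot",m.sum(),X[m].mean(0) if m.any() else "")
m=B(.5,.53,-.128,-.105,.088,.12);print("upsock",m.sum(),X[m].mean(0),np.percentile(X[m][:,2],90))
m=B(.5,.53,-.128,-.105,.03,.07);print("losock",m.sum(),X[m].mean(0) if m.any() else "",np.percentile(X[m][:,2],90) if m.any() else "")
E
```

```text
t 42.55 tcp [0.4257 0.3534 0.1946] yaw_y 90.59 F [-0.1 -0.7  0.5] w 0.6
pull/front 595 [0.54755172 0.24002968 0.03014676] [0.58939965 0.32998532 0.05081403]
rail 307 (array([ 0.51411285, -0.20307333]), array([ 13.07378674, 129.07684326]), 0.5877389311790466) 0.10780364876804374
fin 74 [ 0.5771 -0.1944  0.0687] [ 0.57757349 -0.1957222 ]
fin 78 [ 0.5772 -0.2505  0.0694] [ 0.57735706 -0.25147601]
dot 1 [ 0.62291807 -0.23415752  0.03038955]
upsock 56 [ 0.5186045  -0.11674321  0.09421387] 0.09776971992076267
losock 58 [ 0.51852543 -0.11462047  0.03826123] 0.04271716909431235
```

```bash
python3 -c "
from station import r
print(r.finish_job())"
```

```text
the job is handed in; nothing more can be done
None
```

I handed the job in at about 43 s. Both tenmoku tiles stand in pockets, the red dot is about 1.6 mm from the needle tip, the gate is down on both pintles and closed across the front, and the drawer is home; I have not seen the judge's result.

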